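# Sort the bowl sherds into the indexing carousel by way of the tipping scoop

## Task

Sort the white bowl sherds on the bench into the carousel. First lay every round foot sherd in the steel scoop, tip the scoop by its black bar so that they drop into the compartment below, let it down level again, and index the carousel one position anticlockwise (seen from above) until it clicks in; only then do the same with all the oblong rim sherds, and index one more position, so that an empty compartment waits under the scoop. Each kind ends up alone in its own compartment, and the bowls, mug, jar and brush stay where they are.

Things in the scene. Friction and masses are not known exactly. Their poses are not given: they have to be found in the camera images.
- station: the fixed sorting station on its grey base; origin on the bench (z = 0) at the carousel's vertical axis. The scoop is on its +y side, hinge line parallel to its x axis. A fixed V-shaped aluminium hopper (open top, z 120 to 190 mm, y 34 to 128 mm from the axis) guides what leaves the scoop into the compartment beneath.
- hub (a point): centre of the carousel's floor (32 mm above the bench), turning with it; its x and y axes run along the four white dividers. The carousel is 304 mm across, walls and dividers 76 mm high (tops 108 mm above the bench), steel hub 44 mm across with a cone round its foot (130 mm across, 36 mm high); each quarter is a compartment.
- first_compartment (a point): middle of the floor of the quarter (hub x > 0, y > 0) that is under the scoop at the start, 92 mm from the axis; turns with the carousel. For the foot sherds.
- second_compartment (a point): middle of the floor of the quarter (hub x > 0, y < 0) that comes under the scoop after one index; turns with the carousel. For the rim sherds.
- post (a point): top of one of four upright steel index posts, 16 mm thick, 172 mm from the axis, outside the wall (20 mm gap to its middle) in the middle of each quarter (this one: first compartment). They rise from a 32 mm high flange of 186 mm radius to 110 mm above the bench. When clicked in, one post stands on the station's -x side.
- carousel (a joint): angle of the carousel in rad, growing anticlockwise seen from above, 0 at the start (stop at -0.2). Detents every quarter turn (1.571) pull it in from up to about 0.6 rad away; about 3 N on a post overcomes them.
- scoop (a joint): tip angle of the scoop in rad: 0 level, up to 1.4 tipped. It falls back to level by its own weight when let go; lifting the bar takes about 3 to 6 N. Sherds slide out at about 0.5 to 0.8 rad.
- scoop_floor (a point): middle of the scoop's open mouth, on its floor and on the hinge line (135 mm from the carousel axis along the station's +y, 125 mm above the bench), turning with the scoop: x along the hinge, y into the scoop, z up from its floor. Inside 130 mm wide (x), 160 mm long (y), 45 mm high walls on three sides, none at the mouth (y = 0).
- scoop_bar (a point): middle of the scoop's black handle bar: round, 14 mm thick, 100 mm long along x, 45 mm behind the rear wall, 36 mm above the floor's plane (161 mm above the bench when level), 208 mm from the hinge line along y; turns with the scoop, frame parallel to scoop_floor's.
- foot1: foot sherd: the broken-out foot of a bowl, a white glazed disc 54 mm across and 28 mm high, narrowing below 13 mm to a foot ring 42 mm across; origin at the centre of its underside, z up through the disc. About 130 g. May be absent.
- foot2: foot sherd: the broken-out foot of a bowl, a white glazed disc 54 mm across and 28 mm high, narrowing below 13 mm to a foot ring 42 mm across; origin at the centre of its underside, z up through the disc. About 130 g. May be absent.
- rim1: rim sherd: a slightly arched, oblong white glazed piece 76 mm long (its x), 42 mm wide (its y), 12 mm thick and 15 mm high overall, with a rounded lip along one short end; origin at the centre of its underside. About 90 g. May be absent.
- rim2: rim sherd: a slightly arched, oblong white glazed piece 76 mm long (its x), 42 mm wide (its y), 12 mm thick and 15 mm high overall, with a rounded lip along one short end; origin at the centre of its underside. About 90 g. May be absent.
- rim3: rim sherd: a slightly arched, oblong white glazed piece 76 mm long (its x), 42 mm wide (its y), 12 mm thick and 15 mm high overall, with a rounded lip along one short end; origin at the centre of its underside. About 90 g. May be absent.
- small_bowl: small blue bowl 80 mm across, 45 mm high, standing among the sherds: leave alone; origin at the centre of its underside
- green_bowl: green bowl 100 mm across, 50 mm high: leave alone; origin under its centre
- brush: brush lying at the far side of the bench: leave alone
- jar: closed jar 60 mm across, 70 mm high: leave alone; origin under its centre
- mug: white mug 76 mm across, 70 mm high with a handle: leave alone; origin under its centre
Not all that is in view belongs to the job. What is shaped like the rim3 but green is not meant.

How it is judged:
By the outcome, as a careful person would: the job done as asked, in the order asked, and still so for the second after the job is handed in, with the robot touching nothing.
Of foot1, foot2 only 1 to 2 are there at a start; the rules pass over those that are not, and their reading is None.
Of rim1, rim2, rim3 only 2 to 3 are there at a start; the rules pass over those that are not, and their reading is None.
At some moment in a run one of foot1, foot2, rim1, rim2, rim3 may be knocked a few centimetres aside while the robot is not near it.
Once in a run the grip may slacken for a moment while it holds something.
It also fails if it takes over 210 s, if anything falls off the work surface, if the arm or the gripper's body presses on something with over 40 N, if the wrist force passes 120 N, or if a joint passes its speed limit or range.

## Robot

A 7-joint arm with a two-finger parallel gripper is mounted at the origin on the work surface. World frame = base frame: x ahead of the robot, y to its left, z up, the work surface at z = 0. Lengths are in m, angles in rad, forces in N, time in s.
With the tool pointing down it reaches from about 0.425 to 0.875 m from the base axis. Payload 4.7 kg.
Tool frame: the origin (TCP) lies between the finger pads; the fingertips stand 19 mm ahead of it and the grasp point (between the pads) is the TCP (ctrl.tip_extent is the distance from the TCP to the fingertips, in m); z points along the fingers, y is the line along which they close (so a half turn about z gives the same grasp; the last joint's range is limited). The gripper opens to 87 mm and grips with 3 to 60 N. Pads are 19 mm wide; open, the fingers measure 117 mm over their backs; the gripper's body (75 mm by 190 mm) begins 51 mm behind the grasp point.
Start: joints at [1.139, 0.321, -0.07, 1.45, 0.023, 1.371, -0.057], TCP at [0.28, -0.587, 0.242] pointing down, gripper open.
Joint ranges: [-2.86, 2.86], [-0.3, 2.09], [-1.38, 1.24], [0.06, 2.45], [-1.56, 4.7], [0.09, 2.05], [-2.69, 2.69]. Speed limits (rad/s): [2.57, 2.57, 3.14, 3.14, 3.14, 3.14, 3.14].

## Interface

Orientations are given as a rotation vector (axis times angle).
In Python, from bench import ctrl gives the robot as it stands.
- The arm moves only by the shell command python3 -m crank 'ROWS' [OPENING] [FORCE]. ROWS is JSON, a list of rows, each an object of numbers: "tx", "ty", "tz": the shift along the tool's x, y, z in mm; "turn": the turn about the tool's z in units of 5 degrees (1.0 is 5 degrees). In form: [{"tx": .., "ty": .., "tz": .., "turn": ..}, ...]. A call has 1 to 5 rows; each row is the pose to reach, as a shift and turn from the pose commanded when the call began, along the tool's axes at that moment; what a row does not reach only later rows make up. A row lasts 1/8 s, in which the tool goes at most 62.5 mm and 10.7 degrees, less where a joint would pass 70% of its speed; a pose out of reach is approached as far as the arm can. A call with a gripper value outside its range is refused whole. OPENING is the finger opening in mm, from 0 to 87, set as the call begins (- or left out, the last holds). The fingers move at their own pace and stop on an object; FORCE is the grip in N (left out, the last holds). Time passes only in rows, so rows that repeat a pose let the fingers close. It gives the time, the measured TCP pose, the force, the opening and the grip force at its end, in the units of the state.
- ctrl.get_state(): the state, without advancing time (a new reading comes with each control period).
- ctrl.get_image(name): name is "scene" or "top" or "wrist"; returns (picture, depth): 384x512x3 uint8, red, green, blue; 384x512 float32, m along the optical axis (not along the pixel's ray), 0 where there is no reading.
- ctrl.camera_model(name): a dict with "intrinsics" (3x3 intrinsics, pixels), "origin" and "orientation" of the camera in the world. Camera axes: x right, y down, z forward; pixel columns grow to the right and rows downward; lengths in m; the calibration is good to about 2 mm. A picture is of the moment at which its call begins: read the wrist's pose just before it. camera_model takes no time and is no camera call; for the wrist camera it gives the pose at the moment of the call.
- ctrl.close_job(): hands the job in; it is judged then, once.
Trained networks look in the newest picture that a camera, given by its name, has taken for a name from the list of things; names that differ only in an ending like _2 or _b are one class to them, and where a whole thing is asked for, a point or a joint stands for the part that bears it (a point fixed in the world has none). Each returns a list of dicts, best first, with "confidence" (0 to 1); they miss things now and then, are a little off and sometimes report something else, mostly with a low value. They report only what shows in the picture. A call takes as long as a camera call. They do not tell look-alikes from the thing itself.
- ctrl.recognise(camera, query): "xyz" ([x, y, z] in m, in world coordinates, good to about 4 mm: the middle of the surface that is visible of it).
- ctrl.mark_of(camera, query): "xyz" ([x, y, z] in m, in world coordinates, good to about 4 mm: a listed point, or the origin of a listed thing).
The state is a dict: "time": time; "joint_positions": joint angles; "qd": joint speeds; "joint_torque": joint torques, N m; "position": TCP position; "tool_rot": TCP orientation; "ft_force": force on the tool from outside, world axes, zero at the start; "torque": the same for the moment, N m; "grip_width": opening from 0.0 (shut) to 1.0 (fully open); "grip_force": force on a finger pad.
Only numpy, scipy, OpenCV 4.12 (cv2) and the standard library are available. Lean on these libraries where they do the work, as an engineer would, in place of code of your own. Each camera call takes 0.05 s, during which the arm holds its last target. There are 200 camera calls.

## Working session

There is one attempt and no reset: what is moved stays moved. The work goes in short steps, Python scripts to look and compute and a shell command to move; the robot and the scene stay as the last step left them, time stands still between calls to the robot, and variables do not carry over. Pictures are saved under pics/ and viewed, at most 14 in all, crops included, and the job is handed in when it is done.

```bash
mkdir -p pics; ls; cat > h.py <<'E'
import numpy as np, cv2
from scipy.spatial.transform import Rotation as R
from bench import ctrl
def Rm(o):
    o=np.array(o,float)
    if o.shape==(3,3): return o
    return R.from_rotvec(o).as_matrix() if o.size==3 else R.from_quat(o).as_matrix()
def cloud(name):
    m=ctrl.camera_model(name); img,d=ctrl.get_image(name)
    K=np.array(m['intrinsics']); v,u=np.mgrid[:384,:512]
    p=np.stack([(u-K[0,2])/K[0,0]*d,(v-K[1,2])/K[1,1]*d,d],-1)
    return img,d,p@Rm(m['orientation']).T+np.array(m['origin'])
def proj(name,X):
    m=ctrl.camera_model(name);K=np.array(m['intrinsics'])
    c=Rm(m['orientation']).T@(np.array(X)-np.array(m['origin'])); c=K@c; return (c[:2]/c[2]).round(0)
def save(img,f,s=1):
    cv2.imwrite('pics/'+f,cv2.resize(img[...,::-1],None,fx=s,fy=s,interpolation=cv2.INTER_CUBIC))
def rows(X,yaw=None):
    """shift in tool mm to world X; turn units to put tool y... prints"""
    s=ctrl.get_state(); r=R.from_rotvec(s['tool_rot']).as_matrix()
    print('shift mm',(r.T@(np.array(X)-s['position'])*1000).round(1))
E
python3 - <<'E'
from h import *
for n in ['scene','top']:
    img,d,P=cloud(n); save(img,n+'0.png',1.5); np.savez('/tmp/'+n,img=img,P=P)
    print(n,ctrl.camera_model(n)['origin'])
    for q in ['station','hub','first_compartment','second_compartment','post','scoop_floor','scoop_bar','foot1','rim1','small_bowl','green_bowl','mug','jar','brush']:
        for r in ctrl.mark_of(n,q)[:6]:
            print(q,np.round(r['xyz'],3),round(r['confidence'],2),proj(n,r['xyz']))
s=ctrl.get_state();print(s)
E
```

```text
pics
scene [1.33359798 0.36037762 1.05392268]
station [ 0.519 -0.246  0.001] 0.56 [114. 194.]
hub [ 0.521 -0.247  0.031] 0.76 [111. 188.]
first_compartment [ 0.51  -0.16   0.031] 0.86 [137. 190.]
second_compartment [ 0.614 -0.238  0.031] 0.59 [102. 211.]
second_compartment [0.42  0.357 0.003] 0.35 [296. 196.]
post [ 0.501 -0.076  0.108] 0.61 [159. 175.]
scoop_floor [ 0.502 -0.115  0.127] 0.58 [146. 169.]
scoop_bar [0.491 0.093 0.157] 0.89 [211. 169.]
scoop_bar [ 0.548  0.365 -0.001] 0.19 [294. 227.]
foot1 [0.422 0.361 0.002] 0.77 [297. 196.]
foot1 [ 0.417  0.23  -0.001] 0.76 [259. 191.]
foot1 [ 0.518 -0.245 -0.   ] 0.49 [114. 194.]
rim1 [ 0.514  0.474 -0.002] 0.88 [329. 223.]
rim1 [ 0.367  0.724 -0.004] 0.81 [405. 200.]
rim1 [0.304 0.368 0.002] 0.77 [302. 172.]
rim1 [ 0.346  0.102 -0.005] 0.74 [226. 172.]
rim1 [ 0.293  0.244 -0.   ] 0.47 [268. 165.]
small_bowl [ 0.659  0.226 -0.002] 0.87 [244. 250.]
green_bowl [0.688 0.374 0.001] 0.65 [292. 265.]
mug [0.424 0.557 0.004] 0.8 [356. 205.]
jar [0.73  0.054 0.   ] 0.82 [183. 261.]
jar [ 0.776 -0.147  0.002] 0.47 [112. 264.]
brush [ 0.776 
[... 1471 characters left out ...]
ime': 1.5, 'joint_positions': array([ 1.1391067 ,  0.32100416, -0.07008232,  1.45051795,  0.02262083,
        1.3707823 , -0.05692872]), 'qd': array([ 0.00020898,  0.00038234,  0.00103367,  0.00137633,  0.00015369,
       -0.0001902 ,  0.00025973]), 'joint_torque': array([ 1.25842053e-04, -4.91095662e+01, -4.03094357e-01, -3.12767816e+01,
       -6.37357682e-02,  3.37947404e-02,  3.39854182e-05]), 'position': array([ 0.28023008, -0.58650926,  0.24157467]), 'tool_rot': array([ 3.06379413e+00,  6.94407205e-01, -8.01918717e-05]), 'ft_force': array([0.73833358, 0.45919382, 0.04364834]), 'torque': array([ 0.03920392,  0.02525669, -0.01614836]), 'grip_force': 0.0, 'grip_width': 1.0006791892332156}
```

View pics/scene0.png

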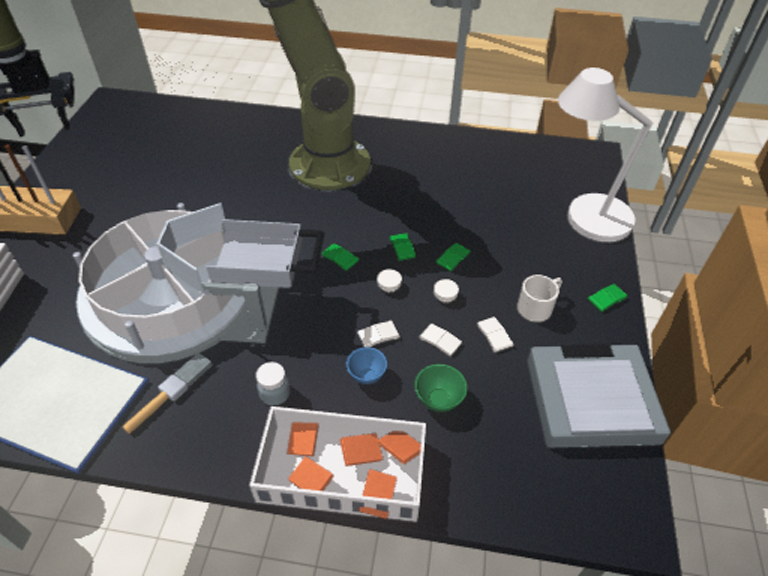

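View pics/top0.png

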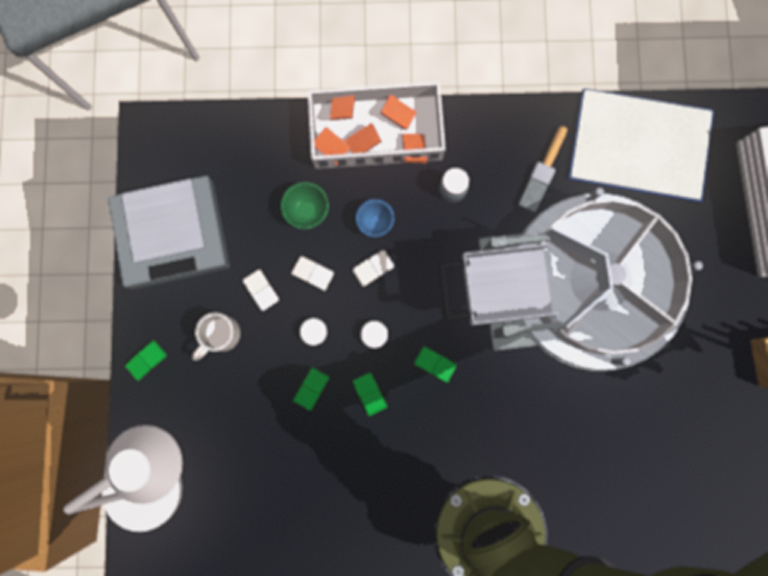

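Scene (1.5x pixels, top view): white round feet at (313,331) and (374,334). White oblong rims at (261,290), (313,273) and (373,268). The station is at the right, with its bar at about (447,292).

What could be mistaken for the sherds:
- green oblongs at (146,360), (311,389), (370,394) and (436,364)
- white jar lid at (455,182)
- mug at (217,333)
- orange pieces in the crate at (375,125)

I choose only the two white discs and the three white oblongs. Next I'll take exact poses and a close crop.

```bash
cat >> h.py <<'E'
def blobs(name,show=True,zmin=.004,zmax=.06,box=(.3,.75,.12,.62)):
    img,d,P=cloud(name); 
    f=img.astype(int); m=(f.min(-1)>120)&(f.max(-1)-f.min(-1)<70)&(P[...,2]>zmin)&(P[...,2]<zmax)&(d>0)
    m&=(P[...,0]>box[0])&(P[...,0]<box[1])&(P[...,1]>box[2])&(P[...,1]<box[3])
    n,l,st,c=cv2.connectedComponentsWithStats(m.astype(np.uint8))
    out=[]
    for i in range(1,n):
        if st[i,4]<25: continue
        q=P[l==i]; (cx,cy),(w,h),a=cv2.minAreaRect((q[:,:2]*1000).astype(np.float32))
        if w<h: w,h,a=h,w,a-90
        out.append((cx/1000,cy/1000,w,h,a,np.percentile(q[:,2],90)))
        if show: print(name,'px',c[i].round(0),'xy %.4f %.4f size %.0f x %.0f long-axis deg %.0f top z %.4f'%out[-1])
    return img,out
E
python3 - <<'E'
from h import *
img,_=blobs('top'); blobs('scene')
save(img[160:250,150:280],'crop1.png',5)
hub=np.array([.5205,-.247])
for n in ['top','scene']:
    img,d,P=cloud(n)
    dk=(img.max(-1)<60)&(abs(P[...,2]-.165)<.008)&(P[...,1]>.03)&(P[...,1]<.14)&(abs(P[...,0]-.49)<.1)
    q=P[dk]; print(n,'bar',len(q),q.mean(0) if len(q) else '', cv2.minAreaRect((q[:,:2]*1000).astype(np.float32)) if len(q) else '')
    sf=(abs(P[...,2]-.125)<.006)&(P[...,1]>-.13)&(P[...,1]<.07)&(abs(P[...,0]-.495)<.09)
    q=P[sf]; print('floor',cv2.minAreaRect((q[:,:2]*1000).astype(np.float32)),q[:,2].mean())
for q in ['post','hub','scoop_bar','scoop_floor']:
  for n in ['top','scene']: print(q,n,ctrl.mark_of(n,q)[0]['xyz'])
print(ctrl.get_state()['time'])
E
```

```text
top px [136. 151.] xy 0.6536 0.5978 size 191 x 69 long-axis deg 11 top z 0.0577
top px [249. 179.] xy 0.5585 0.2321 size 82 x 46 long-axis deg -59 top z 0.0194
top px [208. 182.] xy 0.5501 0.3633 size 83 x 46 long-axis deg 62 top z 0.0198
top px [174. 193.] xy 0.5149 0.4765 size 82 x 45 long-axis deg 32 top z 0.0193
top px [143. 221.] xy 0.4237 0.5668 size 60 x 56 long-axis deg 22 top z 0.0477
top px [155. 223.] xy 0.4218 0.5300 size 65 x 20 long-axis deg -3 top z 0.0546
top px [209. 221.] xy 0.4222 0.3626 size 55 x 52 long-axis deg 44 top z 0.0320
top px [249. 223.] xy 0.4153 0.2332 size 56 x 52 long-axis deg 12 top z 0.0323
top px [134. 236.] xy 0.3806 0.5962 size 32 x 8 long-axis deg -44 top z 0.0574
scene px [259. 186.] xy 0.4178 0.2326 size 54 x 51 long-axis deg 8 top z 0.0297
scene px [297. 193.] xy 0.4235 0.3614 size 55 x 51 long-axis deg -21 top z 0.0294
scene px [360. 192.] xy 0.4013 0.5637 size 66 x 30 long-axis deg 78 top z 0.0550
scene px [356. 205.] xy 0.4479 0.5517 size 73 x 33 long-axis deg 74 top z 0.0540
scene px [330. 222.] xy 0.5166 0.4746 size 80 x 44 long-axis de
[... 423 characters left out ...]
5100097656, -35.564178466796875), (178.68162536621094, 169.7822723388672), 5.273409843444824) 0.12548048297646974
scene bar 239 [0.49518409 0.08254013 0.1650573 ] ((493.0998840332031, 75.5431900024414), (118.14546203613281, 52.017879486083984), 5.764262676239014)
floor ((505.11688232421875, -32.591270446777344), (153.57296752929688, 165.9308624267578), 5.269540786743164) 0.12440794618593821
post top [0.502, -0.0786, 0.1117]
post scene [0.5042, -0.0772, 0.1102]
hub top [0.5193, -0.2482, 0.0296]
hub scene [0.5188, -0.2448, 0.0297]
scoop_bar top [0.486, 0.0949, 0.1609]
scoop_bar scene [0.4908, 0.093, 0.158]
scoop_floor top [0.5062, -0.1139, 0.1213]
scoop_floor scene [0.5052, -0.1097, 0.124]
2.1
```

View pics/crop1.png

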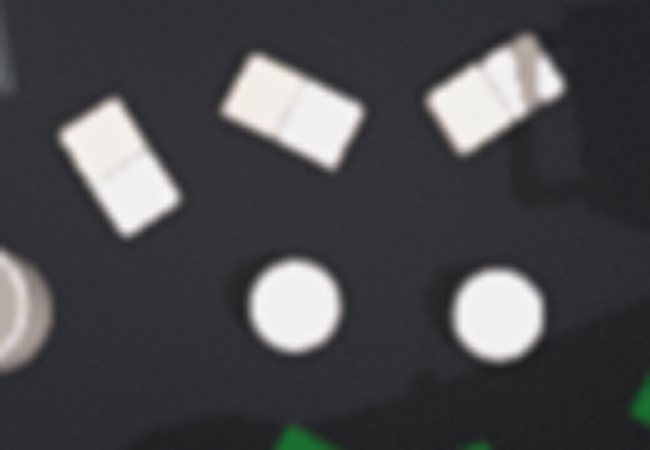

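The crop shows two plain white discs at (295,305) and (498,313), and three white arched oblongs at (120,167), (293,112) and (495,95). The green pieces lie apart from them. The stripe on the right-hand rim is the shadow of the bar, so the choice stands. Next I compute the first reach.

```bash
cat >> h.py <<'E'
TH=np.radians(5.3); SX=np.array([np.cos(TH),np.sin(TH),0]); SY=np.array([-np.sin(TH),np.cos(TH),0])
HUB=np.array([.5198,-.247,0]); MOUTH=HUB+.135*SY
def sc(x,y,z): return MOUTH+np.array([0,0,.125+z/1000])+SX*x/1000+SY*y/1000   # scoop mm
def st(x,y,z): return HUB+np.array([0,0,z/1000])+SX*x/1000+SY*y/1000   # station mm
def to(*pts,psi=None):
    s=ctrl.get_state(); r=R.from_rotvec(s['tool_rot']).as_matrix()
    p0=np.degrees(np.arctan2(r[1,0],r[0,0]))
    t='' if psi is None else 'turn %.2f (or half)'%((((p0-psi)+90)%180-90)/5)
    print('t %.1f pos'%s['time'],s['position'].round(4),'psi %.1f'%p0,'j7 %.2f'%s['joint_positions'][6],'grip',round(s['grip_width']*87,1),round(s['grip_force'],1),'F',s['ft_force'].round(1),t)
    for X in pts: print('  ',np.round(X,3),'->',(r.T@(np.array(X)-s['position'])*1000).round(1))
E
python3 - <<'E'
from h import *
to([.5,-.2,.3],[.43,.1,.3],[.4165,.233,.12],psi=5.3)
E
```

```text
t 2.1 pos [ 0.2803 -0.5865  0.2416] psi 25.5 j7 -0.06 grip 86.9 0.0 F [0.3 0.1 0.6] turn 4.05 (or half)
   [ 0.5 -0.2  0.3] -> [ 364.9 -254.   -58.4]
   [0.43 0.1  0.3 ] -> [ 431.1 -554.8  -58.4]
   [0.416 0.233 0.12 ] -> [ 476.3 -680.7  121.5]
```

```bash
python3 -m crank '[{"tx":40,"ty":-28,"tz":-58,"turn":1},{"tx":365,"ty":-254,"tz":-58,"turn":4},{"tx":365,"ty":-254,"tz":-58,"turn":4},{"tx":365,"ty":-254,"tz":-58,"turn":4},{"tx":365,"ty":-254,"tz":-58,"turn":4}]' 87 30; python3 -m crank '[{"tx":0,"ty":0,"tz":0},{"tx":0,"ty":0,"tz":0},{"tx":0,"ty":0,"tz":0}]'; python3 - <<'E'
from h import *
to([.43,.1,.3],[.4165,.233,.12])
E
```

```text
time: 2.72
position: [0.4242, -0.3329, 0.296]
tool_rot: [3.137, 0.152, 0.001]
ft_force: [0.8, 0.1, -0.4]
grip_width: 0.999
grip_force: 0.0
t 2.7 pos [ 0.4242 -0.3329  0.296 ] psi 5.5 j7 -0.87 grip 86.9 0.0 F [ 0.8  0.1 -0.4] 
   [0.43 0.1  0.3 ] -> [  47.6 -430.3   -4.3]
   [0.416 0.233 0.12 ] -> [  46.9 -564.2  175.6]$[0]: bad value
```

```bash
python3 -m crank '[{"tx":48,"ty":-430,"tz":-4,"turn":0},{"tx":48,"ty":-430,"tz":-4,"turn":0},{"tx":48,"ty":-430,"tz":-4,"turn":0},{"tx":48,"ty":-430,"tz":-4,"turn":0},{"tx":48,"ty":-430,"tz":-4,"turn":0}]'; python3 - <<'E'
from h import *
to([.43,.1,.3],[.4165,.233,.06])
blobs('top',box=(.35,.62,.15,.52))
E
```

```text
time: 3.35
position: [0.4276, -0.0203, 0.2989]
tool_rot: [3.137, 0.152, 0.002]
ft_force: [1.7, -0.5, -1.0]
grip_width: 0.999
grip_force: 0.0
t 3.4 pos [ 0.4276 -0.0203  0.2989] psi 5.5 j7 -1.39 grip 86.9 0.0 F [ 1.7 -0.5 -1. ] 
   [0.43 0.1  0.3 ] -> [  14.  -119.5   -1.2]
   [0.416 0.233 0.06 ] -> [  13.1 -253.4  238.6]
top px [249. 178.] xy 0.5575 0.2324 size 77 x 43 long-axis deg -58 top z 0.0201
top px [208. 182.] xy 0.5495 0.3662 size 81 x 44 long-axis deg 62 top z 0.0203
top px [174. 193.] xy 0.5144 0.4754 size 80 x 42 long-axis deg 33 top z 0.0209
top px [209. 221.] xy 0.4222 0.3606 size 54 x 53 long-axis deg -27 top z 0.0325
top px [249. 223.] xy 0.4140 0.2332 size 52 x 52 long-axis deg -65 top z 0.0326
```

```bash
python3 -m crank '[{"tx":13,"ty":-125,"tz":0,"turn":0},{"tx":13,"ty":-253,"tz":60,"turn":0},{"tx":13,"ty":-253,"tz":120,"turn":0},{"tx":13,"ty":-253,"tz":170,"turn":0},{"tx":13,"ty":-253,"tz":170,"turn":0}]'; python3 - <<'E'
from h import *
img,_=blobs('wrist',box=(.35,.62,.12,.52)); save(img,'w1.png')
to([.4155,.233,.022])
E
```

```text
time: 4.03
position: [0.4173, 0.223, 0.1396]
tool_rot: [3.137, 0.151, 0.005]
ft_force: [1.2, -1.8, -1.1]
grip_width: 0.999
grip_force: 0.0
wrist px [104.  22.] xy 0.5480 0.3630 size 80 x 42 long-axis deg 62 top z 0.0175
wrist px [256.  24.] xy 0.5569 0.2323 size 79 x 42 long-axis deg -59 top z 0.0177
wrist px [ 3. 74.] xy 0.4933 0.4408 size 15 x 7 long-axis deg -11 top z 0.0137
wrist px [ 96. 170.] xy 0.4215 0.3604 size 53 x 53 long-axis deg -85 top z 0.0294
wrist px [244. 193.] xy 0.4138 0.2321 size 53 x 52 long-axis deg 4 top z 0.0295
t 4.1 pos [0.4118 0.227  0.1333] psi 5.8 j7 -2.08 grip 86.7 0.0 F [-2.9  2.9 -1.9] 
   [0.416 0.233 0.022] -> [  5.2  -5.2 111.3]
```

View pics/w1.png

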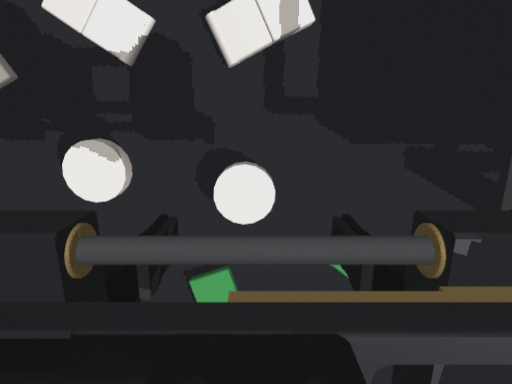

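```bash
python3 -m crank '[{"tx":2,"ty":0,"tz":60,"turn":0},{"tx":2,"ty":0,"tz":60,"turn":0},{"tx":2,"ty":0,"tz":60,"turn":0}]'; python3 - <<'E'
from h import *
to([.4142,.2325,.022])
E
```

```text
time: 4.45
position: [0.4198, 0.2227, 0.0817]
tool_rot: [-3.137, -0.152, -0.002]
ft_force: [0.8, 0.1, 0.5]
grip_width: 0.995
grip_force: 0.0
t 4.5 pos [0.4198 0.2227 0.0817] psi 5.5 j7 -2.16 grip 86.6 0.0 F [0.8 0.1 0.5] 
   [0.414 0.232 0.022] -> [ -4.7 -10.2  59.7]
```

```bash
python3 -m crank '[{"tx":-5,"ty":-10,"tz":20,"turn":0},{"tx":-5,"ty":-10,"tz":60,"turn":0},{"tx":-5,"ty":-10,"tz":60,"turn":0},{"tx":-5,"ty":-10,"tz":60,"turn":0}]'; python3 -m crank '[{"tx":0,"ty":0,"tz":0,"turn":0},{"tx":0,"ty":0,"tz":0,"turn":0},{"tx":0,"ty":0,"tz":0,"turn":0},{"tx":0,"ty":0,"tz":0,"turn":0},{"tx":0,"ty":0,"tz":0,"turn":0}]' 40 30; python3 - <<'E'
from h import *
to(sc(-31,80,100),sc(-31,80,26))
E
```

```text
time: 4.95
position: [0.4143, 0.232, 0.0225]
tool_rot: [3.138, 0.151, 0.004]
ft_force: [0.3, 0.1, 0.4]
grip_width: 1.001
grip_force: 0.0
time: 5.58
position: [0.4129, 0.2318, 0.0204]
tool_rot: [3.138, 0.152, -0.0]
ft_force: [0.4, -0.7, 2.0]
grip_width: 0.607
grip_force: 29.9
t 5.6 pos [0.4129 0.2318 0.0204] psi 5.5 j7 -2.29 grip 52.8 29.9 F [ 0.4 -0.7  2. ] 
   [ 0.469 -0.036  0.225] -> [  30.   271.8 -204.6]
   [ 0.469 -0.036  0.151] -> [  30.   271.8 -130.6]
```

```bash
python3 -m crank '[{"tx":0,"ty":0,"tz":-60,"turn":0},{"tx":5,"ty":30,"tz":-120,"turn":0},{"tx":10,"ty":70,"tz":-170,"turn":0},{"tx":16,"ty":110,"tz":-205,"turn":0},{"tx":22,"ty":165,"tz":-205,"turn":0}]'; python3 - <<'E'
from h import *
to(sc(-31,80,100),sc(-31,80,26))
E
```

```text
time: 6.2
position: [0.453, 0.0694, 0.2289]
tool_rot: [3.136, 0.155, 0.012]
ft_force: [0.2, -0.0, -1.5]
grip_width: 0.607
grip_force: 30.0
t 6.2 pos [0.453  0.0694 0.2289] psi 5.6 j7 -1.62 grip 52.8 30.0 F [ 0.2 -0.  -1.5] 
   [ 0.469 -0.036  0.225] -> [  5.7 106.3   4.1]
   [ 0.469 -0.036  0.151] -> [  5.1 106.1  78.1]
```

```bash
python3 -m crank '[{"tx":6,"ty":60,"tz":0,"turn":0},{"tx":6,"ty":106,"tz":0,"turn":0},{"tx":6,"ty":106,"tz":0,"turn":0},{"tx":6,"ty":106,"tz":20,"turn":0},{"tx":6,"ty":106,"tz":20,"turn":0}]'; python3 - <<'E'
from h import *
to(sc(-31,80,26))
E
```

```text
time: 6.82
position: [0.4656, -0.034, 0.2039]
tool_rot: [-3.137, -0.154, 0.006]
ft_force: [-0.5, -0.2, -1.9]
grip_width: 0.6
grip_force: 30.0
t 6.8 pos [ 0.4656 -0.034   0.2039] psi 5.6 j7 -1.43 grip 52.2 30.0 F [-0.5 -0.2 -1.9] 
   [ 0.469 -0.036  0.151] -> [ 3.5  2.2 52.8]
```

```bash
python3 -m crank '[{"tx":3,"ty":2,"tz":25,"turn":0},{"tx":3,"ty":2,"tz":45,"turn":0},{"tx":3,"ty":2,"tz":55,"turn":0},{"tx":3,"ty":2,"tz":55,"turn":0},{"tx":3,"ty":2,"tz":55,"turn":0}]'; python3 -m crank '[{"tx":0,"ty":0,"tz":2,"turn":0},{"tx":0,"ty":0,"tz":2,"turn":0},{"tx":0,"ty":0,"tz":2,"turn":0}]' 68;  python3 -m crank '[{"tx":0,"ty":0,"tz":-60,"turn":0},{"tx":0,"ty":0,"tz":-80,"turn":0},{"tx":0,"ty":0,"tz":-80,"turn":0}]'; python3 - <<'E'
from h import *
blobs('top',box=(.35,.62,.12,.52)); blobs('top',zmin=.14,zmax=.165,box=(.44,.56,-.1,.03));
to([.43,.1,.24],[.423,.361,.1])
E
```

```text
time: 7.45
position: [0.4708, -0.0367, 0.1513]
tool_rot: [3.137, 0.152, 0.002]
ft_force: [0.1, -0.7, -2.3]
grip_width: 0.604
grip_force: 30.0
time: 7.82
position: [0.4704, -0.037, 0.1487]
tool_rot: [3.138, 0.152, 0.001]
ft_force: [-0.3, -0.3, 0.9]
grip_width: 0.764
grip_force: 0.0
time: 8.2
position: [0.4714, -0.037, 0.2301]
tool_rot: [3.136, 0.152, 0.006]
ft_force: [0.3, 0.3, -0.3]
grip_width: 0.779
grip_force: 0.0
top px [249. 178.] xy 0.5581 0.2328 size 78 x 42 long-axis deg -57 top z 0.0201
top px [208. 182.] xy 0.5502 0.3625 size 80 x 46 long-axis deg 62 top z 0.0199
top px [173. 193.] xy 0.5146 0.4753 size 79 x 42 long-axis deg 33 top z 0.0200
top px [209. 221.] xy 0.4233 0.3631 size 57 x 51 long-axis deg 44 top z 0.0327
t 8.3 pos [ 0.4697 -0.0369  0.2276] psi 5.5 j7 -1.42 grip 68.1 0.0 F [-0.5 -0.7  0.2] 
   [0.43 0.1  0.24] -> [ -26.3 -140.1  -12.4]
   [0.423 0.361 0.1  ] -> [  -7.9 -400.6  127.6]
```

```bash
python3 -m crank '[{"tx":-12,"ty":-60,"tz":-12,"turn":0},{"tx":-22,"ty":-120,"tz":-12,"turn":0},{"tx":-22,"ty":-180,"tz":-12,"turn":-1},{"tx":-15,"ty":-240,"tz":10,"turn":-2},{"tx":-10,"ty":-300,"tz":60,"turn":-4}]' 87; python3 - <<'E'
from h import *
to([.4222,.361,.1],[.4222,.361,.022])
E
```

```text
time: 8.93
position: [0.4317, 0.2493, 0.179]
tool_rot: [3.062, 0.702, 0.005]
ft_force: [1.3, -1.6, -0.6]
grip_width: 1.0
grip_force: 0.0
t 8.9 pos [0.4317 0.2493 0.179 ] psi 25.8 j7 -1.79 grip 87.0 0.0 F [ 1.3 -1.6 -0.6] 
   [0.422 0.361 0.1  ] -> [  39.9 -104.8   79. ]
   [0.422 0.361 0.022] -> [  39.7 -104.9  157. ]
```

```bash
python3 -m crank '[{"tx":20,"ty":-52,"tz":20,"turn":0},{"tx":40,"ty":-105,"tz":40,"turn":0},{"tx":40,"ty":-105,"tz":90,"turn":0},{"tx":40,"ty":-105,"tz":90,"turn":0},{"tx":40,"ty":-105,"tz":90,"turn":0}]' 87; python3 - <<'E'
from h import *
blobs('wrist',box=(.35,.62,.12,.52))
to([.4222,.361,.021])
E
```

```text
time: 9.55
position: [0.4225, 0.3588, 0.0899]
tool_rot: [3.064, 0.693, -0.0]
ft_force: [0.5, -0.0, 0.0]
grip_width: 0.998
grip_force: 0.0
wrist px [159.  35.] xy 0.4992 0.4654 size 44 x 42 long-axis deg 32 top z 0.0178
wrist px [334.  42.] xy 0.5484 0.3631 size 79 x 42 long-axis deg 62 top z 0.0178
wrist px [477. 113.] xy 0.5479 0.2476 size 46 x 42 long-axis deg -58 top z 0.0178
wrist px [252. 205.] xy 0.4249 0.3626 size 52 x 47 long-axis deg -63 top z 0.0295
t 9.6 pos [0.4232 0.359  0.0907] psi 25.5 j7 -2.19 grip 86.6 0.0 F [-0.1  0.1  0.1] 
   [0.422 0.361 0.021] -> [-0.2 -2.2 69.7]
```

```bash
python3 -m crank '[{"tx":0,"ty":-2,"tz":40,"turn":0},{"tx":0,"ty":-2,"tz":69,"turn":0},{"tx":0,"ty":-2,"tz":69,"turn":0},{"tx":0,"ty":-2,"tz":69,"turn":0}]'; python3 -m crank '[{"tx":0,"ty":0,"tz":0,"turn":0},{"tx":0,"ty":0,"tz":0,"turn":0},{"tx":0,"ty":0,"tz":0,"turn":0},{"tx":0,"ty":0,"tz":0,"turn":0},{"tx":0,"ty":0,"tz":0,"turn":0}]' 40 30; python3 -m crank '[{"tx":0,"ty":0,"tz":-60,"turn":0},{"tx":0,"ty":15,"tz":-120,"turn":0},{"tx":-5,"ty":55,"tz":-180,"turn":1},{"tx":-10,"ty":105,"tz":-205,"turn":2},{"tx":-10,"ty":160,"tz":-205,"turn":4}]'; python3 - <<'E'
from h import *
to([.45,.12,.23],sc(31,80,100),sc(31,80,26))
E
```

```text
time: 10.1
position: [0.4227, 0.361, 0.022]
tool_rot: [-3.064, -0.692, -0.004]
ft_force: [-0.4, -0.2, 0.4]
grip_width: 0.998
grip_force: 0.0
time: 10.72
position: [0.4213, 0.3609, 0.0204]
tool_rot: [3.064, 0.695, -0.0]
ft_force: [-0.5, -0.5, 0.2]
grip_width: 0.607
grip_force: 30.0
time: 11.35
position: [0.4826, 0.2124, 0.2281]
tool_rot: [-3.138, -0.147, -0.009]
ft_force: [1.2, 0.4, -2.1]
grip_width: 0.606
grip_force: 30.0
t 11.3 pos [0.4826 0.2124 0.2281] psi 5.4 j7 -2.05 grip 52.8 30.0 F [ 1.2  0.4 -2.1] 
   [0.45 0.12 0.23] -> [-41.   88.9  -2.1]
   [ 0.531 -0.03   0.225] -> [ 25.4 245.9   3.3]
   [ 0.531 -0.03   0.151] -> [ 25.  245.9  77.3]
```

```bash
python3 -m crank '[{"tx":6,"ty":60,"tz":-2,"turn":0},{"tx":12,"ty":120,"tz":-2,"turn":0},{"tx":18,"ty":180,"tz":-2,"turn":0},{"tx":25,"ty":230,"tz":0,"turn":0},{"tx":25,"ty":246,"tz":10,"turn":0}]'; python3 - <<'E'
from h import *
to(sc(31,80,26))
E
```

```text
time: 11.98
position: [0.5304, -0.0344, 0.215]
tool_rot: [3.137, 0.143, 0.0]
ft_force: [-0.4, 0.9, -2.4]
grip_width: 0.605
grip_force: 30.0
t 12.0 pos [ 0.5304 -0.0344  0.215 ] psi 5.2 j7 -1.56 grip 52.6 30.0 F [-0.4  0.9 -2.4] 
   [ 0.531 -0.03   0.151] -> [ 0.8 -4.4 64. ]
```

```bash
python3 -m crank '[{"tx":1,"ty":-3,"tz":35,"turn":0},{"tx":1,"ty":-3,"tz":55,"turn":0},{"tx":1,"ty":-3,"tz":66,"turn":0},{"tx":1,"ty":-3,"tz":66,"turn":0},{"tx":1,"ty":-3,"tz":66,"turn":0}]'; python3 -m crank '[{"tx":0,"ty":0,"tz":2,"turn":0},{"tx":0,"ty":0,"tz":2,"turn":0},{"tx":0,"ty":0,"tz":2,"turn":0}]' 68;  python3 -m crank '[{"tx":0,"ty":0,"tz":-60,"turn":0},{"tx":0,"ty":0,"tz":-80,"turn":0},{"tx":0,"ty":0,"tz":-80,"turn":0}]'; python3 - <<'E'
from h import *
to(st(0,343,235),st(0,343,161),psi=5.3)
E
```

```text
time: 12.6
position: [0.5314, -0.0267, 0.1503]
tool_rot: [3.137, 0.153, 0.002]
ft_force: [0.6, -0.1, -1.5]
grip_width: 0.605
grip_force: 30.0
time: 12.98
position: [0.531, -0.0271, 0.1478]
tool_rot: [3.138, 0.152, 0.001]
ft_force: [-0.1, -0.5, -0.1]
grip_width: 0.77
grip_force: 0.0
time: 13.35
position: [0.5319, -0.027, 0.2292]
tool_rot: [3.137, 0.152, 0.006]
ft_force: [0.8, 0.1, 0.3]
grip_width: 0.781
grip_force: 0.0
t 13.3 pos [ 0.5319 -0.027   0.2292] psi 5.5 j7 -1.56 grip 67.9 0.0 F [0.8 0.1 0.3] turn 0.05 (or half)
   [0.488 0.095 0.235] -> [ -31.8 -125.2   -6.1]
   [0.488 0.095 0.161] -> [ -32.1 -125.3   67.9]
```

```bash
python3 -m crank '[{"tx":-16,"ty":-62,"tz":-6,"turn":0},{"tx":-32,"ty":-125,"tz":-6,"turn":0},{"tx":-32,"ty":-125,"tz":-6,"turn":0},{"tx":-32,"ty":-125,"tz":-6,"turn":0}]' 36; python3 - <<'E'
from h import *
img,d,P=cloud('wrist'); save(img,'w2.png')
img,d,P=cloud('top'); save(img[140:240,260:460],'t2.png',3)
to(st(0,343,161))
E
```

```text
time: 13.85
position: [0.4862, 0.0938, 0.2324]
tool_rot: [3.137, 0.153, -0.002]
ft_force: [0.2, -1.5, -1.4]
grip_width: 0.448
grip_force: 0.0
t 13.9 pos [0.4869 0.0924 0.2326] psi 5.4 j7 -1.74 grip 37.2 0.0 F [-0.6 -0.5  0. ] 
   [0.488 0.095 0.161] -> [ 1.5 -2.  71.6]
```

View pics/t2.png

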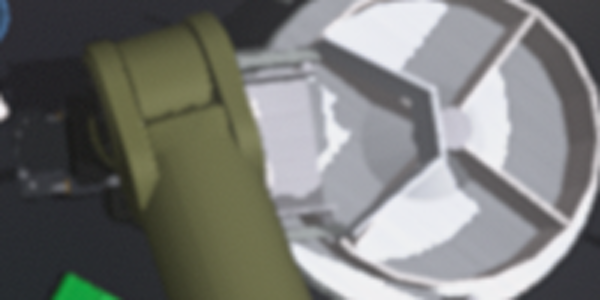

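View pics/w2.png

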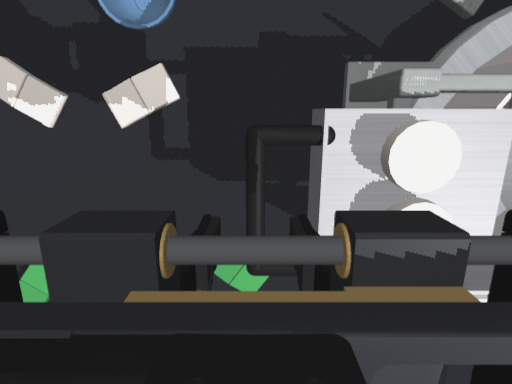

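The wrist view shows both discs in the scoop at (420,155) and (420,220). The bar at (257,200) lies between the fingers at (208,250) and (305,250). The top view is mostly hidden by the arm. I go down and take the bar.

```bash
python3 -m crank '[{"tx":1,"ty":-2,"tz":35,"turn":0},{"tx":1,"ty":-2,"tz":60,"turn":0},{"tx":1,"ty":-2,"tz":72,"turn":0},{"tx":1,"ty":-2,"tz":72,"turn":0},{"tx":1,"ty":-2,"tz":72,"turn":0}]'; python3 -m crank '[{"tx":0,"ty":0,"tz":0,"turn":0},{"tx":0,"ty":0,"tz":0,"turn":0},{"tx":0,"ty":0,"tz":0,"turn":0},{"tx":0,"ty":0,"tz":0,"turn":0}]' 5 20; python3 - <<'E'
from h import *
to()
a0=np.arctan2(36,208);r=np.hypot(36,208)
for t in [.15,.3,.45,.6,.75,.9,1.05,1.15,1.25]: print(t,'ty %.0f tz %.0f'%(208-r*np.cos(a0+t),36-r*np.sin(a0+t)))
E
```

```text
time: 14.58
position: [0.4884, 0.0962, 0.1623]
tool_rot: [-3.138, -0.151, -0.002]
ft_force: [-0.7, 0.2, 0.1]
grip_width: 0.416
grip_force: 0.0
time: 15.08
position: [0.4881, 0.0937, 0.1618]
tool_rot: [3.134, 0.149, 0.001]
ft_force: [-0.2, -6.0, 2.4]
grip_width: 0.154
grip_force: 20.0
t 15.1 pos [0.4881 0.0937 0.1618] psi 5.4 j7 -1.81 grip 13.4 20.0 F [-0.2 -6.   2.4] 
0.15 ty 8 tz -31
0.3 ty 20 tz -60
0.45 ty 36 tz -87
0.6 ty 57 tz -111
0.75 ty 80 tz -132
0.9 ty 107 tz -149
1.05 ty 136 tz -162
1.15 ty 156 tz -169
1.25 ty 177 tz -173
```

```bash
python3 -m crank '[{"tx":0,"ty":9,"tz":-31,"turn":0},{"tx":0,"ty":21,"tz":-60,"turn":0},{"tx":0,"ty":38,"tz":-87,"turn":0},{"tx":0,"ty":59,"tz":-111,"turn":0},{"tx":0,"ty":82,"tz":-132,"turn":0}]' - 20; python3 - <<'E'
from h import *
to()
E
```

```text
time: 15.7
position: [0.4952, 0.0184, 0.2948]
tool_rot: [-3.133, -0.157, -0.001]
ft_force: [0.3, 5.4, -0.9]
grip_width: 0.155
grip_force: 20.0
t 15.7 pos [0.4952 0.0184 0.2948] psi 5.8 j7 -1.54 grip 13.5 20.0 F [ 0.3  5.4 -0.9]
```

```bash
python3 -m crank '[{"tx":0,"ty":27,"tz":-17,"turn":0},{"tx":0,"ty":55,"tz":-30,"turn":0},{"tx":0,"ty":75,"tz":-36,"turn":0},{"tx":0,"ty":75,"tz":-36,"turn":0},{"tx":0,"ty":75,"tz":-36,"turn":0}]'; python3 -m crank '[{"tx":0,"ty":0,"tz":0,"turn":0},{"tx":0,"ty":0,"tz":0,"turn":0},{"tx":0,"ty":0,"tz":0,"turn":0},{"tx":0,"ty":0,"tz":0,"turn":0},{"tx":0,"ty":0,"tz":0,"turn":0}]'; python3 - <<'E'
from h import *
to()
img,d,P=cloud('scene'); save(img[100:260,30:250],'s3.png',3.5)
E
```

```text
time: 16.32
position: [0.5028, -0.0581, 0.3322]
tool_rot: [-3.137, -0.154, -0.002]
ft_force: [-4.4, 3.5, 12.7]
grip_width: 0.152
grip_force: 20.0
time: 16.95
position: [0.5027, -0.0578, 0.3322]
tool_rot: [-3.137, -0.155, -0.002]
ft_force: [-4.9, 3.6, 12.8]
grip_width: 0.154
grip_force: 20.0
t 16.9 pos [ 0.5027 -0.0578  0.3322] psi 5.6 j7 -1.41 grip 13.4 20.0 F [-4.9  3.6 12.8]
```

View pics/s3.png

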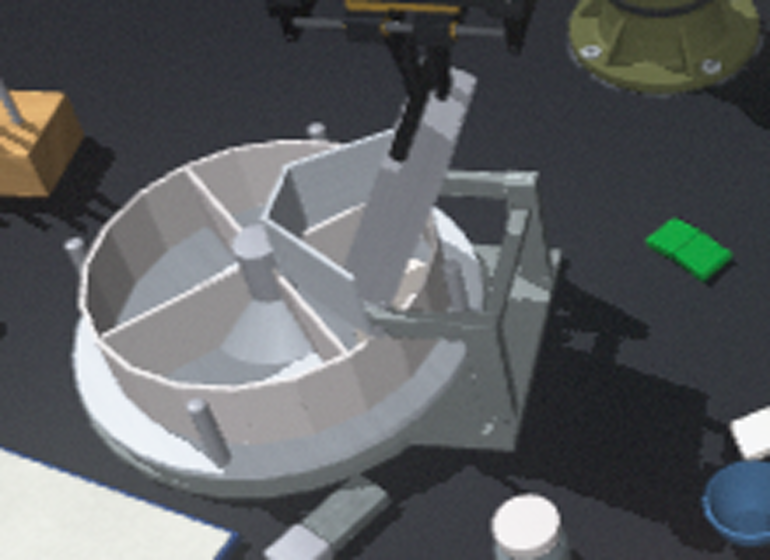

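The scoop is tipped to about 1.15 rad, and something pale shows under its mouth at (405,285). Now I let it down along the arc.

```bash
python3 -m crank '[{"tx":0,"ty":-32,"tz":12,"turn":0},{"tx":0,"ty":-68,"tz":31,"turn":0},{"tx":0,"ty":-100,"tz":58,"turn":0},{"tx":0,"ty":-121,"tz":82,"turn":0},{"tx":0,"ty":-137,"tz":109,"turn":0}]'; python3 - <<'E'
from h import *
to([.4881,.0937,.1618])
E
```

```text
time: 17.62
position: [0.4903, 0.0765, 0.22]
tool_rot: [3.136, 0.152, 0.005]
ft_force: [5.2, -3.8, -3.4]
grip_width: 0.153
grip_force: 20.0
t 17.6 pos [0.4903 0.0765 0.22  ] psi 5.6 j7 -1.71 grip 13.3 20.0 F [ 5.2 -3.8 -3.4] 
   [0.488 0.094 0.162] -> [ -0.7 -17.4  58.2]
```

```bash
python3 -m crank '[{"tx":0,"ty":-10,"tz":28,"turn":0},{"tx":-1,"ty":-17,"tz":57,"turn":0},{"tx":-1,"ty":-17,"tz":58,"turn":0},{"tx":-1,"ty":-17,"tz":58,"turn":0}]'; python3 -m crank '[{"tx":0,"ty":0,"tz":0,"turn":0},{"tx":0,"ty":0,"tz":0,"turn":0},{"tx":0,"ty":0,"tz":0,"turn":0}]' 36; python3 -m crank '[{"tx":0,"ty":0,"tz":-30,"turn":0},{"tx":0,"ty":0,"tz":-80,"turn":0},{"tx":0,"ty":0,"tz":-110,"turn":0}]'; python3 - <<'E'
from h import *
to(st(-178,60,235))
for n in ['top','scene']:
  for q in ['scoop_bar','scoop_floor']: print(n,q,ctrl.mark_of(n,q)[:1])
for r in ctrl.recognise('scene','foot1')+ctrl.recognise('top','foot1'): print(np.round(r['xyz'],3),round(r['confidence'],2))
img,d,P=cloud('top'); save(img[140:240,300:470],'t4.png',4); a=img[140:240,300:470]
img,d,P=cloud('scene'); b=img[110:250,50:230]
print(a.shape,b.shape)
c=np.vstack([cv2.resize(a,(600,353)),cv2.resize(b,(600,467))]); save(cv2.resize(c,(439,600)),'c4.png')
E
```

```text
time: 18.12
position: [0.488, 0.0934, 0.1626]
tool_rot: [-3.137, -0.151, -0.004]
ft_force: [4.8, -0.2, -2.6]
grip_width: 0.154
grip_force: 20.0
time: 18.5
position: [0.4864, 0.0933, 0.1624]
tool_rot: [3.137, 0.152, -0.001]
ft_force: [0.5, 0.1, 0.3]
grip_width: 0.379
grip_force: 0.0
time: 18.88
position: [0.4872, 0.0937, 0.2747]
tool_rot: [3.137, 0.152, 0.003]
ft_force: [-0.3, -0.9, 0.4]
grip_width: 0.416
grip_force: 0.0
t 18.9 pos [0.4872 0.0937 0.2747] psi 5.6 j7 -1.71 grip 36.2 0.0 F [-0.3 -0.9  0.4] 
   [ 0.337 -0.204  0.235] -> [-178.3  281.5   39.5]
top scoop_bar [{'xyz': [0.4854, 0.0913, 0.1615], 'confidence': 0.82}]
top scoop_floor [{'xyz': [0.5063, -0.1119, 0.1241], 'confidence': 0.96}]
scene scoop_bar [{'xyz': [0.5019, -0.0599, 0.3257], 'confidence': 0.93}]
scene scoop_floor [{'xyz': [0.6609, 0.2239, -0.0032], 'confidence': 0.69}]
[ 0.571 -0.183  0.07 ] 0.4
[ 0.49  -0.132  0.061] 0.39
[ 0.508 -0.27   0.035] 0.36
(100, 170, 3) (140, 180, 3)
```

View pics/c4.png

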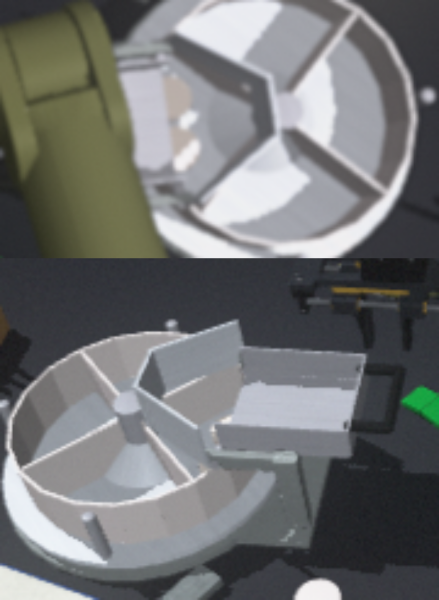

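```bash
python3 - <<'E'
from h import *
img,d,P=cloud('top')
for v in range(176,208,3): print(v,[tuple((P[v,u]*1000).astype(int)) for u in range(360,380,4)])
for r in ctrl.recognise('top','foot1'): print(np.round(r['xyz'],3),round(r['confidence'],2))
E
```

```text
176 [(np.int64(542), np.int64(-100), np.int64(123)), (np.int64(551), np.int64(-126), np.int64(61)), (np.int64(550), np.int64(-139), np.int64(60)), (np.int64(550), np.int64(-152), np.int64(59)), (np.int64(555), np.int64(-172), np.int64(28))]
179 [(np.int64(533), np.int64(-99), np.int64(124)), (np.int64(541), np.int64(-126), np.int64(63)), (np.int64(541), np.int64(-138), np.int64(63)), (np.int64(542), np.int64(-153), np.int64(53)), (np.int64(545), np.int64(-171), np.int64(32))]
182 [(np.int64(523), np.int64(-98), np.int64(129)), (np.int64(523), np.int64(-110), np.int64(125)), (np.int64(532), np.int64(-138), np.int64(59)), (np.int64(531), np.int64(-150), np.int64(63)), (np.int64(535), np.int64(-170), np.int64(33))]
185 [(np.int64(514), np.int64(-98), np.int64(127)), (np.int64(514), np.int64(-109), np.int64(127)), (np.int64(522), np.int64(-137), np.int64(63)), (np.int64(525), np.int64(-157), np.int64(34)), (np.int64(525), np.int64(-170), np.int64(33))]
188 [(np.int64(506), np.int64(-98), np.int64(125)), (np.int64(506), np.int64(-111), np.int64(119)), (np.int64(517), np.int64(-146), np.in
[... 905 characters left out ...]
107), np.int64(129)), (np.int64(475), np.int64(-135), np.int64(62)), (np.int64(475), np.int64(-147), np.int64(62)), (np.int64(475), np.int64(-159), np.int64(63))]
203 [(np.int64(461), np.int64(-96), np.int64(125)), (np.int64(461), np.int64(-108), np.int64(124)), (np.int64(467), np.int64(-136), np.int64(57)), (np.int64(466), np.int64(-148), np.int64(59)), (np.int64(469), np.int64(-169), np.int64(26))]
206 [(np.int64(453), np.int64(-96), np.int64(121)), (np.int64(452), np.int64(-107), np.int64(124)), (np.int64(458), np.int64(-136), np.int64(52)), (np.int64(459), np.int64(-155), np.int64(30)), (np.int64(459), np.int64(-168), np.int64(27))]
[ 0.484 -0.145  0.063] 0.58
[ 0.542 -0.144  0.059] 0.47
```

Both feet lie flat on the compartment floor, tops at about 60 mm. The -x post is near the arm's minimum reach, so I'll push the -y post anticlockwise instead.

```bash
cat >> h.py <<'E'
def arc(angs,rad=178,z=88):
    """tool y kept radially outward"""
    pts=[st(rad*np.cos(np.radians(a)),rad*np.sin(np.radians(a)),z) for a in angs]
    s=ctrl.get_state(); r=R.from_rotvec(s['tool_rot']).as_matrix(); p0=np.degrees(np.arctan2(r[1,0],r[0,0]))
    for a,X in zip(angs,pts): print('  ang',a,(r.T@(X-s['position'])*1000).round(0),'turn %.2f'%((p0-(5.3+a-270))/5))
E
python3 -m crank '[{"tx":0,"ty":60,"tz":0,"turn":0},{"tx":0,"ty":120,"tz":0,"turn":0},{"tx":0,"ty":180,"tz":0,"turn":0},{"tx":0,"ty":240,"tz":0,"turn":0},{"tx":-15,"ty":300,"tz":0,"turn":0}]' 0; python3 - <<'E'
from h import *
to(st(-42,-175,200),st(-42,-175,88))
E
```

```text
time: 20.0
position: [0.5011, -0.2082, 0.2717]
tool_rot: [-3.137, -0.154, 0.0]
ft_force: [0.9, -0.3, -0.3]
grip_width: 0.02
grip_force: 0.0
t 20.0 pos [ 0.5011 -0.2082  0.2717] psi 5.6 j7 -1.19 grip 1.7 0.0 F [ 0.9 -0.3 -0.3] 
   [ 0.494 -0.425  0.2  ] -> [-28.1 215.2  71.5]
   [ 0.494 -0.425  0.088] -> [-28.1 215.4 183.5]
```

```bash
python3 -m crank '[{"tx":-28,"ty":60,"tz":0,"turn":0},{"tx":-28,"ty":120,"tz":0,"turn":0},{"tx":-28,"ty":180,"tz":0,"turn":0},{"tx":-28,"ty":216,"tz":30,"turn":0},{"tx":-28,"ty":216,"tz":60,"turn":0}]' 0; python3 - <<'E'
from h import *
to(st(-42,-175,88))
for n in ['top']: 
  for q in ['post','hub','second_compartment']: print(q,ctrl.get_image(n)[0].shape,[(np.round(r['xyz'],3),round(r['confidence'],2)) for r in ctrl.mark_of(n,q)])
img,d,P=cloud('top'); m=(abs(P[...,2]-.108)<.006)&(np.hypot(P[...,0]-.52,P[...,1]+.247)>.164)&(np.hypot(P[...,0]-.52,P[...,1]+.247)<.185)
print((P[m]-HUB)@np.c_[SX,SY]*1000)
E
```

```text
time: 20.62
position: [0.4922, -0.4286, 0.2098]
tool_rot: [-3.138, -0.143, 0.002]
ft_force: [0.6, 0.6, -0.5]
grip_width: 0.002
grip_force: 0.0
t 20.6 pos [ 0.4922 -0.4286  0.2098] psi 5.2 j7 -0.95 grip 0.1 0.0 F [ 0.6  0.6 -0.5] 
   [ 0.494 -0.425  0.088] -> [  2.4  -3.2 121.8]
post (384, 512, 3) [(array([ 0.774, -0.145,  0.004]), 0.3)]
hub (384, 512, 3) [(array([ 0.519, -0.247,  0.029]), 0.64)]
second_compartment (384, 512, 3) [(array([ 0.613, -0.242,  0.031]), 0.88)]
[[ 177.13394543    4.80607309]
 [ 176.42500143    2.35227051]
 [ 175.99461308   -0.5170459 ]
 [ 177.01470056   -5.6089177 ]
 [ 173.47475184    9.65250001]
 [ 174.08180397    5.21943219]
 [ 173.41935015    2.70049307]
 [ 173.29353512   -0.63525203]
 [ 173.44352789   -4.40262972]
 [ 173.04239309    9.65019427]
 [ 171.94220923    7.77660402]
 [ 170.58616833    6.31147951]
 [ 170.02977768    3.63970621]
 [ 171.08255964   -1.52154195]
 [ 169.16277066   -2.07202459]
 [ 169.74792104   -6.5273025 ]
 [ 169.37205453    7.44699807]
 [ 167.70201302    6.47512026]
 [ 167.16738396    3.77145413]
 [ 167.17079571    0.23071725]
 [ 165
[... 162 characters left out ...]
91    3.98511471]
 [-167.16677414   -0.88294899]
 [-167.43836073   -3.10859111]
 [-167.80087943   -6.60094997]
 [-169.16488966    7.57149759]
 [-169.34228702    6.51315594]
 [-169.66488761    3.57399821]
 [-170.02104847    0.20358961]
 [-170.22448088   -1.20675026]
 [-170.62353017   -5.1260346 ]
 [-172.15880035    6.98619453]
 [-172.4014925     5.00772107]
 [-172.60222069    3.52568048]
 [-172.9533624     0.24851432]
 [-173.21054536   -1.91161212]
 [-173.72361314   -7.10747511]
 [-175.31336455    5.3954392 ]
 [-175.4807058     4.1818337 ]
 [-175.74473421    1.89284648]
 [-176.0195385    -0.51702718]
 [-176.53158897   -5.54845291]
 [-178.77803047    0.86071532]
 [-179.0692894    -1.75140411]]
```

```bash
python3 -m crank '[{"tx":2,"ty":-1,"tz":50,"turn":0},{"tx":2,"ty":-1,"tz":90,"turn":0},{"tx":2,"ty":-1,"tz":120,"turn":0},{"tx":2,"ty":-1,"tz":120,"turn":0}]' 0; python3 - <<'E'
from h import *
to()
arc([260,266,272,278,284])
E
```

```text
time: 21.48
position: [0.4949, -0.4223, 0.0913]
tool_rot: [-3.136, -0.153, 0.004]
ft_force: [0.6, 0.4, -0.6]
grip_width: 0.008
grip_force: 0.0
t 21.5 pos [ 0.4949 -0.4223  0.0913] psi 5.6 j7 -1.00 grip 0.7 0.0 F [ 0.6  0.4 -0.6] 
  ang 260 [10.  3.  3.] turn 2.06
  ang 266 [29.  5.  3.] turn 0.86
  ang 272 [47.  6.  3.] turn -0.34
  ang 278 [66.  4.  3.] turn -1.54
  ang 284 [84.  1.  3.] turn -2.74
```

```bash
python3 -m crank '[{"tx":10,"ty":3,"tz":3,"turn":0},{"tx":29,"ty":5,"tz":3,"turn":0},{"tx":47,"ty":6,"tz":3,"turn":-0.4},{"tx":66,"ty":4,"tz":3,"turn":-1.5},{"tx":84,"ty":1,"tz":3,"turn":-2.7}]'; python3 - <<'E'
from h import *
to()
arc([290,296,302,308,314])
E
```

```text
time: 22.1
position: [0.5805, -0.4167, 0.0917]
tool_rot: [3.096, 0.524, 0.0]
ft_force: [-3.2, 1.5, 0.7]
grip_width: 0.007
grip_force: 1.5
t 22.1 pos [ 0.5805 -0.4167  0.0917] psi 19.2 j7 -0.87 grip 0.6 1.5 F [-3.2  1.5  0.7] 
  ang 290 [17. -3.  4.] turn -1.22
  ang 296 [36. -6.  4.] turn -2.42
  ang 302 [ 54. -11.   4.] turn -3.62
  ang 308 [ 71. -18.   4.] turn -4.82
  ang 314 [ 88. -26.   4.] turn -6.02
```

```bash
python3 -m crank '[{"tx":17,"ty":-3,"tz":2,"turn":-1.2},{"tx":36,"ty":-6,"tz":2,"turn":-2.4},{"tx":54,"ty":-11,"tz":2,"turn":-3.6},{"tx":71,"ty":-18,"tz":2,"turn":-4.8},{"tx":88,"ty":-26,"tz":2,"turn":-6.0}]'; python3 - <<'E'
from h import *
to()
arc([320,325,330,335,340])
E
```

```text
time: 22.72
position: [0.6562, -0.3636, 0.0901]
tool_rot: [2.854, 1.306, 0.003]
ft_force: [-0.4, 0.5, 0.3]
grip_width: 0.003
grip_force: 0.0
t 22.7 pos [ 0.6562 -0.3636  0.0901] psi 49.2 j7 -0.50 grip 0.3 0.0 F [-0.4  0.5  0.3] 
  ang 320 [18. -2.  2.] turn -1.23
  ang 325 [33. -5.  2.] turn -2.23
  ang 330 [49. -8.  2.] turn -3.23
  ang 335 [ 63. -13.   2.] turn -4.23
  ang 340 [ 77. -20.   2.] turn -5.23
```

```bash
cat >> h.py <<'E'
def posts(name='top'):
    img,d,P=cloud(name); Q=(P-HUB)@np.c_[SX,SY]*1000; rr=np.hypot(Q[...,0],Q[...,1])
    m=(abs(P[...,2]-.108)<.006)&(rr>163)&(rr<183)&(d>0)
    n,l,s_,c=cv2.connectedComponentsWithStats(m.astype(np.uint8))
    for i in range(1,n):
        if s_[i,4]>8: q=Q[l==i].mean(0); print('post r %.0f ang %.1f n %d'%(np.hypot(*q),np.degrees(np.arctan2(q[1],q[0]))%360,s_[i,4]))
    return img
E
python3 - <<'E'
from h import *
posts();to()
E
```

```text
post r 172 ang 51.4 n 23
post r 171 ang 230.6 n 27
post r 173 ang 140.6 n 24
t 22.8 pos [ 0.6584 -0.3598  0.0901] psi 49.6 j7 -0.50 grip 0.5 0.0 F [1.1 1.5 0.3]
```

```bash
python3 -m crank '[{"tx":16,"ty":-2,"tz":0,"turn":-1.2},{"tx":31,"ty":-5,"tz":0,"turn":-2.2},{"tx":47,"ty":-8,"tz":0,"turn":-3.2},{"tx":61,"ty":-13,"tz":0,"turn":-4.2},{"tx":70,"ty":-17,"tz":0,"turn":-4.8}]'; python3 - <<'E'
from h import *
posts();to();arc([330,338])
E
```

```text
time: 23.4
position: [0.6887, -0.2984, 0.0893]
tool_rot: [2.522, 1.869, 0.003]
ft_force: [0.7, -0.5, -0.3]
grip_width: 0.004
grip_force: 0.0
post r 170 ang 7.3 n 17
post r 166 ang 276.7 n 9
post r 172 ang 186.6 n 23
t 23.4 pos [ 0.6889 -0.2966  0.089 ] psi 73.3 j7 -0.21 grip 0.4 0.0 F [-0.3  0.7  0.2] 
  ang 330 [-26.   0.   1.] turn 1.60
  ang 338 [-1.  2.  1.] turn -0.00
```

```bash
python3 -m crank '[{"tx":-25,"ty":0,"tz":0,"turn":0},{"tx":-25,"ty":0,"tz":-60,"turn":0},{"tx":-25,"ty":0,"tz":-120,"turn":2},{"tx":-25,"ty":0,"tz":-150,"turn":4},{"tx":-25,"ty":0,"tz":-170,"turn":6}]'; python3 - <<'E'
from h import *
posts();to([.6,0,.26],psi=5.3)
for r in ctrl.mark_of('top','first_compartment')+ctrl.recognise('top','foot1'): print(np.round(r['xyz'],3),round(r['confidence'],2))
E
```

```text
time: 24.08
position: [0.6796, -0.3259, 0.2607]
tool_rot: [2.925, 1.136, 0.003]
ft_force: [0.9, 0.2, -0.1]
grip_width: 0.005
grip_force: 0.0
post r 171 ang 359.9 n 20
post r 170 ang 269.4 n 22
post r 173 ang 179.2 n 25
t 24.1 pos [ 0.6804 -0.326   0.2632] psi 42.2 j7 -0.63 grip 0.5 0.0 F [-0.5 -0.7  2.5] turn 7.37 (or half)
   [0.6  0.   0.26] -> [ 159.2 -295.6    1.3]
[ 0.429 -0.259  0.033] 0.87
[ 0.398 -0.222  0.058] 0.76
[ 0.407 -0.276  0.059] 0.54
```

It has clicked in at 90°: posts at about 0, 270 and 180°, with both feet now in the quarter on the -x side. Next are the rims.

```bash
python3 -m crank '[{"tx":32,"ty":-59,"tz":0,"turn":-2},{"tx":64,"ty":-118,"tz":0,"turn":-4},{"tx":95,"ty":-177,"tz":0,"turn":-6},{"tx":127,"ty":-236,"tz":0,"turn":-8},{"tx":159,"ty":-296,"tz":0,"turn":-10}]' 64; python3 - <<'E'
from h import *
_,b=blobs('top',box=(.48,.62,.12,.54))
to([.56,.2325,.12],psi=-58)
E
```

```text
time: 24.85
position: [0.5988, -0.0202, 0.256]
tool_rot: [-2.153, -2.287, 0.003]
ft_force: [0.7, 1.2, -0.1]
grip_width: 0.486
grip_force: 0.0
top px [248. 179.] xy 0.5581 0.2330 size 80 x 45 long-axis deg -59 top z 0.0197
top px [208. 182.] xy 0.5504 0.3621 size 80 x 46 long-axis deg 60 top z 0.0205
top px [173. 193.] xy 0.5156 0.4764 size 80 x 45 long-axis deg 32 top z 0.0205
t 24.9 pos [ 0.5961 -0.0082  0.2568] psi 94.5 j7 -0.17 grip 46.4 0.0 F [-2.7  8.1  0.7] turn -5.49 (or half)
   [0.56  0.232 0.12 ] -> [242.1 -16.6 138. ]
```

```bash
python3 -m crank '[{"tx":60,"ty":-5,"tz":0,"turn":-1.5},{"tx":120,"ty":-10,"tz":10,"turn":-3},{"tx":180,"ty":-16,"tz":60,"turn":-4.5},{"tx":232,"ty":-16,"tz":110,"turn":-6},{"tx":232,"ty":-16,"tz":138,"turn":-6}]' 64; python3 - <<'E'
from h import *
import time
_,b=blobs('wrist',box=(.45,.64,.12,.45))
to([.5575,.2325,.0205],psi=-58.5)
E
```

```text
time: 25.52
position: [0.5708, 0.2125, 0.1173]
tool_rot: [-1.488, -2.765, -0.001]
ft_force: [0.2, -0.9, -0.2]
grip_width: 0.737
grip_force: 0.0
wrist px [334.  23.] xy 0.5478 0.3633 size 80 x 42 long-axis deg 62 top z 0.0176
wrist px [254. 162.] xy 0.5564 0.2328 size 79 x 42 long-axis deg -59 top z 0.0176
t 25.6 pos [0.5668 0.2123 0.111 ] psi 123.5 j7 -0.18 grip 63.9 0.0 F [-3.5 -0.6 -4.2] turn 0.39 (or half)
   [0.558 0.232 0.02 ] -> [21.5  4.1 90.6]
```

```bash
python3 -m crank '[{"tx":12,"ty":4,"tz":30,"turn":0.4},{"tx":21,"ty":4,"tz":55,"turn":0.4},{"tx":21,"ty":4,"tz":60,"turn":0.4},{"tx":21,"ty":4,"tz":60,"turn":0.4}]' 64; python3 - <<'E'
from h import *
to([.557,.2325,.0205],psi=-58.5)
E
```

```text
time: 26.08
position: [0.5644, 0.2287, 0.0596]
tool_rot: [1.547, 2.734, -0.001]
ft_force: [-0.5, 0.5, 0.1]
grip_width: 0.735
grip_force: 0.0
t 26.1 pos [0.5644 0.2287 0.0596] psi 121.0 j7 -0.29 grip 63.9 0.0 F [-0.5  0.5  0.1] turn -0.10 (or half)
   [0.557 0.232 0.02 ] -> [ 7.1 -4.4 39.1]
```

```bash
python3 -m crank '[{"tx":7,"ty":-4,"tz":15,"turn":0},{"tx":7,"ty":-4,"tz":38,"turn":0},{"tx":7,"ty":-4,"tz":38,"turn":0},{"tx":7,"ty":-4,"tz":38,"turn":0}]' 64; python3 -m crank '[{"tx":0,"ty":0,"tz":0,"turn":0},{"tx":0,"ty":0,"tz":0,"turn":0},{"tx":0,"ty":0,"tz":0,"turn":0},{"tx":0,"ty":0,"tz":0,"turn":0}]' 25 30;  python3 -m crank '[{"tx":0,"ty":0,"tz":-60,"turn":0},{"tx":0,"ty":0,"tz":-120,"turn":-2},{"tx":-20,"ty":0,"tz":-170,"turn":-4},{"tx":-70,"ty":10,"tz":-190,"turn":-6},{"tx":-120,"ty":20,"tz":-190,"turn":-8}]'; python3 - <<'E'
from h import *
to(sc(0,116,100),sc(0,116,26),psi=5.3)
E
```

```text
time: 26.58
position: [0.5562, 0.2336, 0.0203]
tool_rot: [-1.545, -2.734, 0.002]
ft_force: [0.0, 0.1, -0.2]
grip_width: 0.738
grip_force: 0.0
time: 27.08
position: [0.5568, 0.2339, 0.0214]
tool_rot: [1.546, 2.735, -0.0]
ft_force: [-0.1, -0.0, 0.4]
grip_width: 0.475
grip_force: 30.0
time: 27.7
position: [0.6375, 0.141, 0.2142]
tool_rot: [0.507, 3.096, 0.001]
ft_force: [0.1, 0.2, -2.0]
grip_width: 0.48
grip_force: 30.0
t 27.7 pos [0.6375 0.141  0.2142] psi 161.4 j7 0.60 grip 41.7 30.0 F [ 0.1  0.2 -2. ] turn -4.78 (or half)
   [0.497 0.003 0.225] -> [  89.5 -175.8  -11.5]
   [0.497 0.003 0.151] -> [  89.8 -175.9   62.5]
```

```bash
python3 -m crank '[{"tx":26,"ty":-51,"tz":-14,"turn":-2},{"tx":54,"ty":-106,"tz":-14,"turn":-4},{"tx":80,"ty":-158,"tz":-14,"turn":-4.8},{"tx":90,"ty":-176,"tz":-10,"turn":-4.8},{"tx":90,"ty":-176,"tz":10,"turn":-4.8}]'; python3 - <<'E'
from h import *
to(sc(0,116,26),psi=5.3)
E
```

```text
time: 28.32
position: [0.4933, 0.0004, 0.2016]
tool_rot: [-0.127, 3.137, -0.012]
ft_force: [0.0, 0.1, -0.7]
grip_width: 0.478
grip_force: 30.0
t 28.3 pos [4.933e-01 4.000e-04 2.016e-01] psi -175.4 j7 1.46 grip 41.6 30.0 F [ 0.   0.1 -0.7] turn -0.14 (or half)
   [0.497 0.003 0.151] -> [-3.5  2.7 50.6]
```

```bash
python3 -m crank '[{"tx":-3,"ty":3,"tz":25,"turn":-0.1},{"tx":-3,"ty":3,"tz":45,"turn":-0.1},{"tx":-3,"ty":3,"tz":52,"turn":-0.1},{"tx":-3,"ty":3,"tz":52,"turn":-0.1},{"tx":-3,"ty":3,"tz":52,"turn":-0.1}]'; python3 -m crank '[{"tx":0,"ty":0,"tz":2,"turn":0},{"tx":0,"ty":0,"tz":2,"turn":0},{"tx":0,"ty":0,"tz":2,"turn":0}]' 52;  python3 -m crank '[{"tx":0,"ty":0,"tz":-60,"turn":0},{"tx":0,"ty":0,"tz":-90,"turn":0},{"tx":0,"ty":0,"tz":-90,"turn":0}]'; python3 - <<'E'
from h import *
blobs('top',box=(.48,.62,.12,.54));blobs('wrist',box=(.44,.58,-.12,.06),zmin=.133,zmax=.16)
to([.549,.363,.12],psi=62)
E
```

```text
time: 28.95
position: [0.4968, 0.0079, 0.15]
tool_rot: [-0.153, 3.137, 0.0]
ft_force: [0.1, -0.0, -0.8]
grip_width: 0.477
grip_force: 30.0
time: 29.32
position: [0.4965, 0.0069, 0.1477]
tool_rot: [-0.151, 3.137, -0.002]
ft_force: [-0.2, -2.3, 0.9]
grip_width: 0.592
grip_force: 0.8
time: 29.7
position: [0.4978, 0.0075, 0.2396]
tool_rot: [-0.151, 3.134, -0.004]
ft_force: [0.0, -0.0, -0.8]
grip_width: 0.599
grip_force: 0.0
top px [208. 182.] xy 0.5499 0.3642 size 83 x 45 long-axis deg 62 top z 0.0200
top px [173. 193.] xy 0.5154 0.4761 size 79 x 42 long-axis deg 32 top z 0.0201
wrist px [255. 191.] xy 0.4950 0.0079 size 74 x 42 long-axis deg 6 top z 0.1426
t 29.8 pos [0.4959 0.0072 0.237 ] psi -174.5 j7 1.52 grip 52.1 0.0 F [ 0.6 -0.2 -0.9] turn -11.30 (or half)
   [0.549 0.363 0.12 ] -> [-87.1 349.2 116.6]
```

```bash
python3 -m crank '[{"tx":-14,"ty":58,"tz":0,"turn":-2},{"tx":-28,"ty":116,"tz":0,"turn":-4},{"tx":-43,"ty":174,"tz":0,"turn":-6},{"tx":-58,"ty":232,"tz":0,"turn":-8},{"tx":-72,"ty":290,"tz":20,"turn":-10}]' 64; python3 - <<'E'
from h import *
to([.549,.363,.1],psi=62)
E
```

```text
time: 30.42
position: [0.5402, 0.3047, 0.216]
tool_rot: [1.471, -2.775, -0.001]
ft_force: [0.4, -0.3, 1.1]
grip_width: 0.735
grip_force: 0.0
t 30.4 pos [0.5402 0.3047 0.216 ] psi -124.2 j7 1.60 grip 64.0 0.0 F [ 0.4 -0.3  1.1] turn -1.23 (or half)
   [0.549 0.363 0.1  ] -> [-53.2  25.4 116. ]
```

```bash
python3 -m crank '[{"tx":-40,"ty":19,"tz":40,"turn":-1.2},{"tx":-53,"ty":25,"tz":90,"turn":-1.2},{"tx":-53,"ty":25,"tz":130,"turn":-1.2},{"tx":-53,"ty":25,"tz":130,"turn":-1.2},{"tx":-53,"ty":25,"tz":130,"turn":-1.2}]' 64; python3 - <<'E'
from h import *
_,b=blobs('wrist',box=(.45,.64,.12,.54))
to([.5485,.363,.0205],psi=62)
E
```

```text
time: 31.05
position: [0.5492, 0.3609, 0.0881]
tool_rot: [-1.607, 2.699, 0.001]
ft_force: [0.0, -0.1, 1.2]
grip_width: 0.734
grip_force: 0.0
wrist px [32. 93.] xy 0.6274 0.2330 size 59 x 14 long-axis deg 77 top z 0.0463
wrist px [256. 192.] xy 0.5443 0.3555 size 64 x 42 long-axis deg 62 top z 0.0177
t 31.1 pos [0.5497 0.3611 0.0891] psi -118.5 j7 1.57 grip 63.9 0.0 F [-0.3 -0.1  1. ] turn -0.09 (or half)
   [0.548 0.363 0.02 ] -> [-0.9  2.  68.6]
```

```bash
python3 -m crank '[{"tx":-1,"ty":2,"tz":35,"turn":0},{"tx":-1,"ty":2,"tz":68,"turn":0},{"tx":-1,"ty":2,"tz":68,"turn":0},{"tx":-1,"ty":2,"tz":68,"turn":0}]' 64; python3 -m crank '[{"tx":0,"ty":0,"tz":0,"turn":0},{"tx":0,"ty":0,"tz":0,"turn":0},{"tx":0,"ty":0,"tz":0,"turn":0},{"tx":0,"ty":0,"tz":0,"turn":0}]' 25 30;  python3 -m crank '[{"tx":0,"ty":0,"tz":-60,"turn":0},{"tx":10,"ty":-10,"tz":-120,"turn":2},{"tx":40,"ty":-30,"tz":-170,"turn":4},{"tx":85,"ty":-50,"tz":-205,"turn":6},{"tx":140,"ty":-70,"tz":-205,"turn":8}]'; python3 - <<'E'
from h import *
to(sc(0,44,100),sc(0,44,26),psi=5.3)
E
```

```text
time: 31.6
position: [0.5486, 0.3626, 0.0212]
tool_rot: [-1.605, 2.698, -0.0]
ft_force: [0.1, -0.5, 0.5]
grip_width: 0.736
grip_force: 0.0
time: 32.1
position: [0.5479, 0.3623, 0.0196]
tool_rot: [1.607, -2.699, 0.0]
ft_force: [-0.8, -0.4, 1.3]
grip_width: 0.482
grip_force: 30.0
time: 32.72
position: [0.5436, 0.2067, 0.2274]
tool_rot: [-0.581, 3.082, 0.002]
ft_force: [0.1, -0.8, -0.8]
grip_width: 0.481
grip_force: 30.0
t 32.7 pos [0.5436 0.2067 0.2274] psi -158.7 j7 1.25 grip 41.9 30.0 F [ 0.1 -0.8 -0.8] turn 3.21 (or half)
   [ 0.503 -0.069  0.225] -> [ 137.8 -241.9    1.6]
   [ 0.503 -0.069  0.151] -> [ 138.2 -241.9   75.6]
```

```bash
python3 -m crank '[{"tx":30,"ty":-53,"tz":-5,"turn":1.5},{"tx":60,"ty":-106,"tz":-5,"turn":3.2},{"tx":90,"ty":-159,"tz":-5,"turn":3.2},{"tx":120,"ty":-212,"tz":-5,"turn":3.2},{"tx":138,"ty":-242,"tz":10,"turn":3.2}]'; python3 - <<'E'
from h import *
to(sc(0,44,23.5),psi=5.3)
E
```

```text
time: 33.35
position: [0.5029, -0.074, 0.2149]
tool_rot: [-0.145, 3.137, -0.005]
ft_force: [0.3, 0.4, -0.9]
grip_width: 0.48
grip_force: 30.0
t 33.4 pos [ 0.5029 -0.074   0.2149] psi -174.7 j7 1.64 grip 41.8 30.0 F [ 0.3  0.4 -0.9] turn -0.00 (or half)
   [ 0.503 -0.069  0.148] -> [-0.8  5.3 66.4]
```

```bash
python3 -m crank '[{"tx":-1,"ty":5,"tz":30,"turn":0},{"tx":-1,"ty":5,"tz":55,"turn":0},{"tx":-1,"ty":5,"tz":66,"turn":0},{"tx":-1,"ty":5,"tz":66,"turn":0},{"tx":-1,"ty":5,"tz":66,"turn":0}]'; python3 -m crank '[{"tx":0,"ty":0,"tz":1,"turn":0},{"tx":0,"ty":0,"tz":1,"turn":0},{"tx":0,"ty":0,"tz":1,"turn":0}]' 50;  python3 -m crank '[{"tx":0,"ty":0,"tz":-60,"turn":0},{"tx":0,"ty":0,"tz":-90,"turn":0},{"tx":0,"ty":0,"tz":-90,"turn":0}]'; python3 - <<'E'
from h import *
blobs('top',box=(.48,.62,.12,.54));blobs('wrist',box=(.44,.58,-.12,.06),zmin=.133,zmax=.16)
to([.515,.4755,.12],psi=32.5)
E
```

```text
time: 33.98
position: [0.5044, -0.0646, 0.1495]
tool_rot: [-0.152, 3.136, -0.001]
ft_force: [0.1, -1.1, -1.4]
grip_width: 0.479
grip_force: 30.0
time: 34.35
position: [0.504, -0.0648, 0.1479]
tool_rot: [-0.152, 3.137, -0.001]
ft_force: [-0.7, 0.1, 0.4]
grip_width: 0.572
grip_force: 0.0
time: 34.72
position: [0.5053, -0.0649, 0.2399]
tool_rot: [-0.151, 3.134, -0.004]
ft_force: [-0.1, 0.7, 0.3]
grip_width: 0.573
grip_force: 0.0
top px [173. 193.] xy 0.5160 0.4771 size 81 x 46 long-axis deg 31 top z 0.0204
wrist px [255. 190.] xy 0.5023 -0.0646 size 75 x 42 long-axis deg 6 top z 0.1426
wrist px [343. 186.] xy 0.4949 0.0077 size 74 x 42 long-axis deg 6 top z 0.1427
t 34.8 pos [ 0.5034 -0.065   0.2371] psi -174.5 j7 1.65 grip 49.9 0.0 F [0.9 0.6 0.1] turn -5.40 (or half)
   [0.515 0.476 0.12 ] -> [-63.6 536.9 116.8]
```

```bash
python3 -m crank '[{"tx":-7,"ty":60,"tz":0,"turn":-1},{"tx":-14,"ty":120,"tz":0,"turn":-2},{"tx":-21,"ty":180,"tz":0,"turn":-3},{"tx":-28,"ty":240,"tz":0,"turn":-4},{"tx":-36,"ty":300,"tz":0,"turn":-5.4}]' 64; python3 - <<'E'
from h import *
img,d,P=cloud('top'); m=(np.hypot(P[...,0]-.422,P[...,1]-.557)<.07)&(P[...,2]>.055); q=P[m]
print('mug',q[:,2].max(),np.percentile(q[:,2],95),q.min(0),q.max(0))
img,d,P=cloud('scene'); m=(np.hypot(P[...,0]-.422,P[...,1]-.557)<.07)&(P[...,2]>.055); q=P[m]
print('mug',q[:,2].max(),np.percentile(q[:,2],95),q.min(0),q.max(0))
to([.52,.478,.1],psi=32.5)
E
```

```text
time: 35.45
position: [0.51, 0.2384, 0.2357]
tool_rot: [0.884, -3.012, 0.001]
ft_force: [0.8, -0.4, 0.4]
grip_width: 0.731
grip_force: 0.0
mug 0.07827457115317116 0.07444451557979703 [0.37487384 0.52066134 0.0550582 ] [0.46046834 0.60437451 0.07827457]
mug 0.07338557181870065 0.07103646214577712 [0.37599573 0.52096922 0.05505221] [0.46487549 0.60240585 0.07338557]
t 35.5 pos [0.5057 0.2476 0.236 ] psi -146.4 j7 1.37 grip 63.9 0.0 F [-1.4  1.5  0.3] turn 0.22 (or half)
   [0.52  0.478 0.1  ] -> [-139.4  183.   137.4]
```

```bash
python3 -m crank '[{"tx":-37,"ty":48,"tz":0,"turn":0.2},{"tx":-74,"ty":97,"tz":0,"turn":0.2},{"tx":-110,"ty":145,"tz":30,"turn":0.2},{"tx":-142,"ty":183,"tz":80,"turn":0.2},{"tx":-142,"ty":183,"tz":130,"turn":0.2}]' 64; python3 - <<'E'
from h import *
_,b=blobs('wrist',box=(.45,.6,.42,.54))
to([.5235,.481,.024],psi=32.5)
E
```

```text
time: 36.17
position: [0.5292, 0.4724, 0.105]
tool_rot: [0.861, -3.02, -0.004]
ft_force: [0.7, 0.3, 0.8]
grip_width: 0.737
grip_force: 0.0
wrist px [267. 180.] xy 0.5136 0.4750 size 78 x 42 long-axis deg 32 top z 0.0176
wrist px [389. 164.] xy 0.4525 0.5365 size 9 x 1 long-axis deg 49 top z 0.0553
t 36.2 pos [0.5265 0.4675 0.0948] psi -148.1 j7 0.97 grip 63.8 0.0 F [-2.1 -2.9 -5.5] turn -0.13 (or half)
   [0.524 0.481 0.024] -> [-5.5 13.1 70.7]
```

```bash
python3 -m crank '[{"tx":0,"ty":5,"tz":40,"turn":0},{"tx":0,"ty":5,"tz":55,"turn":0},{"tx":0,"ty":5,"tz":55,"turn":0},{"tx":0,"ty":5,"tz":55,"turn":0}]' 64; python3 - <<'E'
from h import *
to([.522,.4803,.024],psi=32.5)
E
```

```text
time: 36.72
position: [0.5301, 0.4725, 0.0544]
tool_rot: [-0.852, 3.022, 0.001]
ft_force: [-0.1, -0.1, 0.1]
grip_width: 0.738
grip_force: 0.0
t 36.7 pos [0.5301 0.4725 0.0544] psi -148.5 j7 0.94 grip 64.2 0.0 F [-0.1 -0.1  0.1] turn -0.20 (or half)
   [0.522 0.48  0.024] -> [ 2.9 10.9 30.4]
```

```bash
python3 -m crank '[{"tx":3,"ty":11,"tz":5,"turn":-0.2},{"tx":3,"ty":11,"tz":30,"turn":-0.2},{"tx":3,"ty":11,"tz":30,"turn":-0.2},{"tx":3,"ty":11,"tz":30,"turn":-0.2}]' 64; python3 -m crank '[{"tx":0,"ty":0,"tz":0,"turn":0},{"tx":0,"ty":0,"tz":0,"turn":0},{"tx":0,"ty":0,"tz":0,"turn":0},{"tx":0,"ty":0,"tz":0,"turn":0}]' 25 30;  python3 -m crank '[{"tx":0,"ty":0,"tz":-50,"turn":0},{"tx":0,"ty":0,"tz":-110,"turn":0},{"tx":30,"ty":-40,"tz":-150,"turn":1},{"tx":60,"ty":-80,"tz":-185,"turn":2},{"tx":95,"ty":-125,"tz":-205,"turn":3}]'; python3 - <<'E'
from h import *
to(sc(0,82,110),psi=5.3)
E
```

```text
time: 37.22
position: [0.5207, 0.4794, 0.0214]
tool_rot: [0.88, -3.014, 0.002]
ft_force: [-0.1, -0.5, -0.2]
grip_width: 0.734
grip_force: 0.0
time: 37.72
position: [0.5211, 0.4799, 0.0226]
tool_rot: [-0.88, 3.016, -0.0]
ft_force: [0.4, -0.1, -0.2]
grip_width: 0.482
grip_force: 30.0
time: 38.35
position: [0.5081, 0.3231, 0.2294]
tool_rot: [-0.476, 3.103, 0.001]
ft_force: [0.9, -0.7, -0.3]
grip_width: 0.477
grip_force: 30.0
t 38.4 pos [0.5081 0.3231 0.2294] psi -162.6 j7 0.96 grip 41.5 30.0 F [ 0.9 -0.7 -0.3] turn 2.43 (or half)
   [ 0.5   -0.031  0.235] -> [ 114.  -335.3   -6.1]
```

```bash
python3 -m crank '[{"tx":20,"ty":-59,"tz":-6,"turn":1.2},{"tx":40,"ty":-118,"tz":-6,"turn":2.4},{"tx":60,"ty":-177,"tz":-6,"turn":2.4},{"tx":80,"ty":-236,"tz":-6,"turn":2.4},{"tx":100,"ty":-295,"tz":-6,"turn":2.4}]'; python3 - <<'E'
from h import *
to(sc(9,84,80),sc(9,84,41),psi=5.3)
E
```

```text
time: 38.98
position: [0.5011, 0.0102, 0.2335]
tool_rot: [-0.152, 3.138, -0.003]
ft_force: [0.9, -0.1, -1.6]
grip_width: 0.475
grip_force: 30.0
t 39.0 pos [0.5011 0.0102 0.2335] psi -174.5 j7 1.53 grip 41.4 30.0 F [ 0.9 -0.1 -1.6] turn 0.05 (or half)
   [ 0.509 -0.028  0.205] -> [ -3.7 -38.8  28.6]
   [ 0.509 -0.028  0.166] -> [ -3.7 -38.7  67.6]
```

```bash
python3 -m crank '[{"tx":-4,"ty":-38,"tz":10,"turn":0},{"tx":-4,"ty":-38,"tz":40,"turn":0},{"tx":-4,"ty":-38,"tz":60,"turn":0},{"tx":-4,"ty":-38,"tz":68,"turn":0},{"tx":-4,"ty":-38,"tz":68,"turn":0}]'; python3 -m crank '[{"tx":0,"ty":0,"tz":1,"turn":0},{"tx":0,"ty":0,"tz":1,"turn":0},{"tx":0,"ty":0,"tz":1,"turn":0}]' 52;  python3 -m crank '[{"tx":0,"ty":0,"tz":-40,"turn":0},{"tx":0,"ty":0,"tz":-70,"turn":0},{"tx":0,"ty":0,"tz":-70,"turn":0}]'; python3 - <<'E'
from h import *
img,_=blobs('wrist',box=(.44,.58,-.12,.06),zmin=.133,zmax=.2); save(img,'w5.png')
to([.4881,.0937,.235],psi=5.3)
E
```

```text
time: 39.6
position: [0.5092, -0.0243, 0.1654]
tool_rot: [0.155, -3.137, -0.0]
ft_force: [0.2, 0.6, -0.6]
grip_width: 0.478
grip_force: 30.0
time: 39.98
position: [0.5096, -0.0253, 0.165]
tool_rot: [-0.152, 3.137, -0.001]
ft_force: [-0.7, 0.3, 0.9]
grip_width: 0.594
grip_force: 0.0
time: 40.35
position: [0.5109, -0.0253, 0.2369]
tool_rot: [-0.151, 3.134, -0.003]
ft_force: [-0.0, 0.2, -0.4]
grip_width: 0.6
grip_force: 0.0
wrist px [134.  93.] xy 0.4407 -0.1120 size 15 x 1 long-axis deg 90 top z 0.1712
wrist px [362. 162.] xy 0.4727 0.0458 size 65 x 4 long-axis deg 5 top z 0.1714
wrist px [252. 179.] xy 0.5010 -0.0282 size 115 x 80 long-axis deg -84 top z 0.1542
wrist px [245. 274.] xy 0.5637 -0.0204 size 84 x 4 long-axis deg -85 top z 0.1714
t 40.4 pos [ 0.5099 -0.0255  0.2353] psi -174.5 j7 1.57 grip 51.9 0.0 F [-0.5 -1.3 -0.3] turn 0.04 (or half)
   [0.488 0.094 0.235] -> [1.020e+01 1.207e+02 1.000e-01]
```

View pics/w5.png

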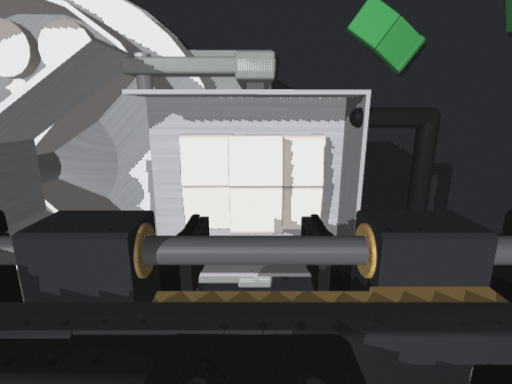

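The wrist view shows the three rims in the scoop: the side pair at (205,180) and (303,180), with the bridging one at (255,185). The feet show in the other quarter at (15,45) and (65,45). Now to the bar.

```bash
python3 -m crank '[{"tx":5,"ty":60,"tz":0,"turn":0},{"tx":10,"ty":121,"tz":0,"turn":0},{"tx":10,"ty":121,"tz":0,"turn":0},{"tx":10,"ty":121,"tz":20,"turn":0},{"tx":10,"ty":121,"tz":20,"turn":0}]' 36; python3 - <<'E'
from h import *
to([.4881,.0937,.1618],psi=5.3)
E
```

```text
time: 41.02
position: [0.4862, 0.0922, 0.2118]
tool_rot: [0.148, -3.133, -0.001]
ft_force: [-0.1, -0.7, 1.1]
grip_width: 0.413
grip_force: 0.0
t 41.0 pos [0.4862 0.0922 0.2118] psi -174.6 j7 1.34 grip 35.9 0.0 F [-0.1 -0.7  1.1] turn 0.02 (or half)
   [0.488 0.094 0.162] -> [-2.3  1.3 50. ]
```

```bash
python3 -m crank '[{"tx":-2,"ty":1,"tz":25,"turn":0},{"tx":-2,"ty":1,"tz":50,"turn":0},{"tx":-2,"ty":1,"tz":50,"turn":0},{"tx":-2,"ty":1,"tz":50,"turn":0}]'; python3 -m crank '[{"tx":0,"ty":0,"tz":0,"turn":0},{"tx":0,"ty":0,"tz":0,"turn":0},{"tx":0,"ty":0,"tz":0,"turn":0},{"tx":0,"ty":0,"tz":0,"turn":0}]' 5 20; python3 -m crank '[{"tx":0,"ty":-9,"tz":-31,"turn":0},{"tx":0,"ty":-21,"tz":-60,"turn":0},{"tx":0,"ty":-38,"tz":-87,"turn":0},{"tx":0,"ty":-59,"tz":-111,"turn":0},{"tx":0,"ty":-82,"tz":-132,"turn":0}]' - 20; python3 - <<'E'
from h import *
to()
E
```

```text
time: 41.52
position: [0.49, 0.095, 0.165]
tool_rot: [-0.15, 3.138, 0.001]
ft_force: [0.1, -0.3, 0.6]
grip_width: 0.414
grip_force: 0.0
time: 42.02
position: [0.49, 0.0939, 0.1649]
tool_rot: [-0.15, 3.138, -0.004]
ft_force: [-0.9, -3.8, 3.3]
grip_width: 0.146
grip_force: 20.0
time: 42.65
position: [0.4971, 0.0186, 0.2978]
tool_rot: [-0.159, 3.137, 0.01]
ft_force: [-0.6, 6.5, 1.6]
grip_width: 0.15
grip_force: 20.0
t 42.6 pos [0.4971 0.0186 0.2978] psi -174.2 j7 1.59 grip 13.1 20.0 F [-0.6  6.5  1.6]
```

```bash
python3 -m crank '[{"tx":0,"ty":-27,"tz":-17,"turn":0},{"tx":0,"ty":-55,"tz":-30,"turn":0},{"tx":0,"ty":-75,"tz":-36,"turn":0},{"tx":0,"ty":-75,"tz":-36,"turn":0},{"tx":0,"ty":-75,"tz":-36,"turn":0}]'; python3 -m crank '[{"tx":0,"ty":0,"tz":0,"turn":0},{"tx":0,"ty":0,"tz":0,"turn":0},{"tx":0,"ty":0,"tz":0,"turn":0},{"tx":0,"ty":0,"tz":0,"turn":0},{"tx":0,"ty":0,"tz":0,"turn":0}]'; python3 -m crank '[{"tx":0,"ty":0,"tz":0,"turn":0},{"tx":0,"ty":0,"tz":0,"turn":0},{"tx":0,"ty":0,"tz":0,"turn":0},{"tx":0,"ty":0,"tz":0,"turn":0}]';  python3 -m crank '[{"tx":0,"ty":32,"tz":12,"turn":0},{"tx":0,"ty":68,"tz":31,"turn":0},{"tx":0,"ty":100,"tz":58,"turn":0},{"tx":0,"ty":121,"tz":82,"turn":0},{"tx":0,"ty":137,"tz":109,"turn":0}]'; python3 - <<'E'
from h import *
to([.490,.0939,.1640])
E
```

```text
time: 43.28
position: [0.5047, -0.0583, 0.3349]
tool_rot: [-0.155, 3.137, 0.004]
ft_force: [-6.9, 3.5, 14.0]
grip_width: 0.152
grip_force: 20.0
time: 43.9
position: [0.5047, -0.058, 0.3348]
tool_rot: [-0.156, 3.138, 0.003]
ft_force: [-4.9, 3.3, 13.7]
grip_width: 0.153
grip_force: 20.0
time: 44.4
position: [0.5047, -0.0581, 0.3348]
tool_rot: [-0.156, 3.137, 0.003]
ft_force: [-6.6, 3.6, 14.4]
grip_width: 0.152
grip_force: 20.0
time: 45.02
position: [0.4923, 0.0763, 0.2231]
tool_rot: [-0.153, 3.135, -0.002]
ft_force: [4.4, -4.6, -4.6]
grip_width: 0.151
grip_force: 20.0
t 45.0 pos [0.4923 0.0763 0.2231] psi -174.4 j7 1.38 grip 13.2 20.0 F [ 4.4 -4.6 -4.6] 
   [0.49  0.094 0.164] -> [ 0.7 17.8 59. ]
```

```bash
python3 -m crank '[{"tx":0,"ty":10,"tz":28,"turn":0},{"tx":0,"ty":18,"tz":58,"turn":0},{"tx":0,"ty":18,"tz":59,"turn":0},{"tx":0,"ty":18,"tz":59,"turn":0}]'; python3 -m crank '[{"tx":0,"ty":0,"tz":0,"turn":0},{"tx":0,"ty":0,"tz":0,"turn":0},{"tx":0,"ty":0,"tz":0,"turn":0}]' 36; python3 -m crank '[{"tx":0,"ty":0,"tz":-30,"turn":0},{"tx":0,"ty":0,"tz":-80,"turn":0},{"tx":0,"ty":-30,"tz":-110,"turn":2},{"tx":0,"ty":-80,"tz":-120,"turn":4},{"tx":0,"ty":-130,"tz":-120,"turn":6}]'; python3 - <<'E'
from h import *
img,d,P=cloud('wrist'); save(img,'w6.png')
q=P[(P[...,1]>-.115)&(P[...,1]<.04)&(abs(P[...,0]-.498)<.05)&(d>0)]; print('scoop floor z',np.percentile(q[:,2],[5,50,95]))
to(st(-42,-175,270),psi=5.3)
E
```

```text
time: 45.52
position: [0.4902, 0.0936, 0.1645]
tool_rot: [-0.152, 3.137, 0.002]
ft_force: [3.7, -0.2, -3.4]
grip_width: 0.153
grip_force: 20.0
time: 45.9
position: [0.4895, 0.0935, 0.1647]
tool_rot: [0.152, -3.138, 0.001]
ft_force: [-0.7, 0.0, -1.2]
grip_width: 0.378
grip_force: 0.0
time: 46.52
position: [0.5028, -0.0372, 0.286]
tool_rot: [0.673, 3.066, -0.003]
ft_force: [1.2, -0.8, 0.8]
grip_width: 0.415
grip_force: 0.0
scoop floor z [0.12521561 0.36161083 0.38625042]
t 46.6 pos [ 0.5026 -0.0464  0.2849] psi 154.3 j7 1.13 grip 36.3 0.0 F [ 0.3 -6.3  0.1] turn -6.19 (or half)
   [ 0.494 -0.425  0.27 ] -> [-156.4 -345.    16.6]
```

View pics/w6.png

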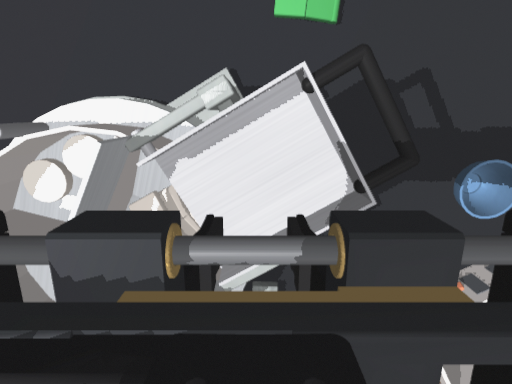

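The scoop is empty, with its floor clean around (250,170). The rims show in the compartment under the hopper at about (155,205), and the feet in the next one at (45,180) and (85,155).

```bash
sed -i 's/def arc(angs,rad=178,z=88):/def arc(angs,rad=176,z=88,off=90):/; s/(p0-(5.3+a-270))/(p0-(5.3+off+a-270))/' h.py
python3 -m crank '[{"tx":-25,"ty":-55,"tz":10,"turn":2},{"tx":-50,"ty":-110,"tz":10,"turn":4},{"tx":-75,"ty":-165,"tz":10,"turn":6},{"tx":-100,"ty":-220,"tz":10,"turn":8},{"tx":-125,"ty":-276,"tz":10,"turn":10}]' 0; python3 - <<'E'
from h import *
to(st(-48,-173,270),st(-48,-173,88),psi=95.3)
img,d,P=cloud('top'); Q=(P-HUB); sx=Q@SX*1000; sy=Q@SY*1000
for y in [75,95,115]:
  print(y,[(int(x),int(np.median(P[...,2][(abs(sx-x)<6)&(abs(sy-y)<6)&(d>0)])*1000) if ((abs(sx-x)<6)&(abs(sy-y)<6)&(d>0)).any() else None) for x in range(-60,61,15)])
print([(np.round(r['xyz'],3),round(r['confidence'],2)) for r in ctrl.recognise('top','rim1')])
E
```

```text
time: 47.2
position: [0.5016, -0.3406, 0.2746]
tool_rot: [-1.907, -2.496, -0.0]
ft_force: [0.0, -0.9, 0.4]
grip_width: 0.018
grip_force: 0.0
t 47.2 pos [ 0.5016 -0.3406  0.2746] psi 105.3 j7 0.64 grip 1.5 0.0 F [ 0.  -0.9  0.4] turn 1.99 (or half)
   [ 0.488 -0.424  0.27 ] -> [-76.6 -35.    4.6]
   [ 0.488 -0.424  0.088] -> [-76.7 -35.  186.6]
75 [(-60, 145), (-45, 30), (-30, 58), (-15, 62), (0, 65), (15, 63), (30, 61), (45, 37), (60, 151)]
95 [(-60, 33), (-45, 33), (-30, 37), (-15, 61), (0, 63), (15, 62), (30, 58), (45, 56), (60, 31)]
115 [(-60, 34), (-45, 33), (-30, 69), (-15, 71), (0, 79), (15, 76), (30, 74), (45, 70), (60, 29)]
[(array([0.284, 0.239, 0.018]), 0.91), (array([0.347, 0.103, 0.018]), 0.87), (array([0.301, 0.368, 0.014]), 0.85), (array([0.364, 0.715, 0.017]), 0.8), (array([ 0.518, -0.178,  0.061]), 0.58), (array([ 0.508, -0.131,  0.075]), 0.51), (array([ 0.518, -0.147,  0.065]), 0.5)]
```

All three rims lie in the compartment with tops at or below 80 mm, clear of the hopper. Now the second index.

```bash
python3 -m crank '[{"tx":-55,"ty":-25,"tz":5,"turn":1},{"tx":-77,"ty":-35,"tz":50,"turn":2},{"tx":-77,"ty":-35,"tz":70,"turn":2},{"tx":-77,"ty":-35,"tz":70,"turn":2},{"tx":-77,"ty":-35,"tz":70,"turn":2}]' 0; python3 - <<'E'
from h import *
to(st(-48,-173,88),psi=95.3)
E
```

```text
time: 47.92
position: [0.4904, -0.4208, 0.2064]
tool_rot: [2.105, 2.329, 0.001]
ft_force: [0.8, 1.0, 0.6]
grip_width: 0.005
grip_force: 0.0
t 47.9 pos [ 0.4904 -0.4208  0.2064] psi 95.8 j7 0.56 grip 0.4 0.0 F [0.8 1.  0.6] turn 0.09 (or half)
   [ 0.488 -0.424  0.088] -> [ -2.5  -3.  118.4]
```

```bash
python3 -m crank '[{"tx":-2,"ty":-3,"tz":50,"turn":0},{"tx":-2,"ty":-3,"tz":90,"turn":0},{"tx":-2,"ty":-3,"tz":118,"turn":0},{"tx":-2,"ty":-3,"tz":118,"turn":0}]' 0; python3 - <<'E'
from h import *
to()
arc([258,264,270,276,282])
E
```

```text
time: 48.42
position: [0.4859, -0.4235, 0.0862]
tool_rot: [-2.108, -2.327, -0.0]
ft_force: [0.5, -0.9, 0.3]
grip_width: 0.006
grip_force: 0.0
t 48.4 pos [ 0.4859 -0.4235  0.0862] psi 95.7 j7 0.51 grip 0.5 0.0 F [ 0.5 -0.9  0.3] 
  ang 258 [ 0. 13. -2.] turn 2.47
  ang 264 [-3. 32. -2.] turn 1.27
  ang 270 [-4. 50. -2.] turn 0.07
  ang 276 [-3. 68. -2.] turn -1.13
  ang 282 [-0. 87. -2.] turn -2.33
```

```bash
python3 -m crank '[{"tx":0,"ty":13,"tz":-2,"turn":0},{"tx":-3,"ty":32,"tz":-2,"turn":0},{"tx":-4,"ty":50,"tz":-2,"turn":0},{"tx":-3,"ty":68,"tz":-2,"turn":-1.1},{"tx":0,"ty":87,"tz":-2,"turn":-2.3}]'; python3 - <<'E'
from h import *
to()
arc([288,294,300,306,312])
E
```

```text
time: 49.05
position: [0.5741, -0.4167, 0.0915]
tool_rot: [1.863, 2.528, -0.001]
ft_force: [-3.3, 1.4, 1.8]
grip_width: 0.007
grip_force: 1.7
t 49.0 pos [ 0.5741 -0.4167  0.0915] psi 107.2 j7 0.60 grip 0.6 1.7 F [-3.3  1.4  1.8] 
  ang 288 [ 3. 17.  3.] turn -1.21
  ang 294 [ 6. 35.  3.] turn -2.41
  ang 300 [11. 53.  3.] turn -3.61
  ang 306 [17. 70.  3.] turn -4.81
  ang 312 [26. 87.  3.] turn -6.01
```

```bash
python3 -m crank '[{"tx":3,"ty":17,"tz":2,"turn":-1.2},{"tx":6,"ty":35,"tz":2,"turn":-2.4},{"tx":11,"ty":53,"tz":2,"turn":-3.6},{"tx":17,"ty":70,"tz":2,"turn":-4.8},{"tx":26,"ty":87,"tz":2,"turn":-6.0}]'; python3 - <<'E'
from h import *
to()
arc([318,322,327,332,336])
E
```

```text
time: 49.68
position: [0.6506, -0.3667, 0.09]
tool_rot: [1.145, 2.92, -0.001]
ft_force: [-0.3, 0.5, 0.7]
grip_width: 0.002
grip_force: 0.2
t 49.7 pos [ 0.6506 -0.3667  0.09  ] psi 137.2 j7 0.98 grip 0.2 0.2 F [-0.3  0.5  0.7] 
  ang 318 [ 2. 18.  2.] turn -1.22
  ang 322 [ 4. 30.  2.] turn -2.02
  ang 327 [ 7. 45.  2.] turn -3.02
  ang 332 [12. 59.  2.] turn -4.02
  ang 336 [17. 71.  2.] turn -4.82
```

```bash
python3 -m crank '[{"tx":2,"ty":16,"tz":1,"turn":-1.2},{"tx":4,"ty":29,"tz":1,"turn":-2.0},{"tx":7,"ty":44,"tz":1,"turn":-3.0},{"tx":12,"ty":58,"tz":1,"turn":-4.0},{"tx":16,"ty":66,"tz":1,"turn":-4.5}]'; python3 -m crank '[{"tx":0,"ty":-25,"tz":0,"turn":0},{"tx":0,"ty":-25,"tz":-60,"turn":0},{"tx":0,"ty":-25,"tz":-120,"turn":1},{"tx":0,"ty":-25,"tz":-160,"turn":2},{"tx":0,"ty":-25,"tz":-160,"turn":2}]'; python3 - <<'E'
from h import *
img=posts();to([.55,-.45,.27])
for q in ['hub','first_compartment','second_compartment','scoop_bar','scoop_floor','mug','jar','small_bowl','green_bowl','brush']: print(q,[(np.round(r['xyz'],3),round(r['confidence'],2)) for r in ctrl.mark_of('top',q)][:2])
for q in ['foot1','rim1']: print(q,[(np.round(r['xyz'],3),round(r['confidence'],2)) for r in ctrl.recognise('top',q)])
E
```

```text
time: 50.3
position: [0.6836, -0.3056, 0.0882]
tool_rot: [0.554, 3.089, 0.0]
ft_force: [0.3, -0.3, 0.0]
grip_width: 0.005
grip_force: 0.0
time: 50.92
position: [0.6741, -0.3322, 0.2517]
tool_rot: [0.828, 3.021, -0.003]
ft_force: [-0.2, -0.1, 0.1]
grip_width: 0.003
grip_force: 0.0
post r 171 ang 359.7 n 18
post r 170 ang 269.0 n 23
post r 172 ang 178.9 n 22
t 51.0 pos [ 0.6731 -0.332   0.2486] psi 149.4 j7 1.18 grip 0.3 0.0 F [-1.2  0.9 -1. ] 
   [ 0.55 -0.45  0.27] -> [  45.8 -164.2  -21.6]
hub [(array([ 0.519, -0.245,  0.029]), 0.67)]
first_compartment [(array([ 0.528, -0.343,  0.034]), 0.94)]
second_compartment [(array([ 0.432, -0.259,  0.032]), 0.66), (array([0.484, 0.093, 0.164]), 0.45)]
scoop_bar [(array([0.487, 0.095, 0.166]), 0.83), (array([ 0.414, -0.246,  0.044]), 0.23)]
scoop_floor [(array([ 0.527, -0.338,  0.032]), 0.7), (array([ 0.506, -0.116,  0.124]), 0.67)]
mug [(array([ 0.422,  0.56 , -0.002]), 0.73)]
jar []
small_bowl [(array([ 0.658,  0.224, -0.   ]), 0.85)]
green_bowl [(array([0.688, 0.374, 0.   ]), 0.67)]
brush [(array([ 0.772, -0.147,  0.003]), 0.6)]
foot1 [(array([ 0.419, -0.241,  0.064]), 0.72), (array([ 0.551, -0.353,  0.058]), 0.63), (array([ 0.488, -0.363,  0.059]), 0.51)]
rim1 [(array([ 0.39 , -0.256,  0.089]), 0.78), (array([ 0.452, -0.251,  0.06 ]), 0.76), (array([ 0.416, -0.24 ,  0.068]), 0.69), (array([0.288, 0.245, 0.016]), 0.68), (array([0.365, 0.715, 0.017]), 0.65), (array([0.348, 0.104, 0.019]), 0.65), (array([0.3  , 0.367, 0.014]), 0.53)]
```

```bash
python3 -m crank '[{"tx":0,"ty":0,"tz":-40,"turn":0},{"tx":0,"ty":0,"tz":-60,"turn":0},{"tx":0,"ty":0,"tz":-60,"turn":0},{"tx":0,"ty":0,"tz":-60,"turn":0}]'; python3 - <<'E'
from h import *
img,d,P=cloud('top'); save(img[90:270,150:480],'t7.png',2.4)
E
```

```text
time: 52.08
position: [0.6723, -0.3303, 0.3043]
tool_rot: [-0.825, -3.03, 0.0]
ft_force: [-0.1, -0.1, -1.0]
grip_width: 0.004
grip_force: 0.0
```

View pics/t7.png

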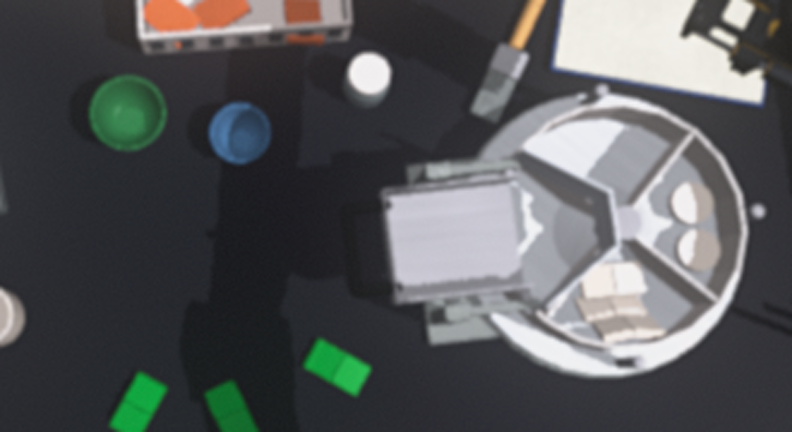

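The final view shows:
- feet alone in the right-hand quarter at (692,202) and (697,248)
- rims alone in the lower quarter at (615,300)
- an empty compartment under the level, empty scoop at (455,240)
- bowls, jar and mug in place

I hand the job in.

```bash
python3 -c "
from bench import ctrl
print(ctrl.close_job())"
```

```text
the job is handed in; nothing more can be done
None
```

The job is handed in: both foot sherds are alone in the first compartment and all three rim sherds alone in the second. The carousel is clicked in two positions on, with an empty compartment under the level scoop, and the bowls, mug, jar and brush are where they were.

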